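Load the relay into the test carrier and hold it up level

ROBOT

A 7-joint arm with a two-finger parallel gripper is mounted at the origin on a cart in front of the work surface, level with it; the furniture and walls round the work are solid. World frame = base frame: x ahead of the robot, y to its left, z up, the work surface at z = 0. Lengths are in m, angles in rad, forces in N, time in s.
With the tool pointing down it reaches from about 0.4 to 0.85 m from the base axis. Payload 10.4 kg.
Tool frame: the origin (TCP) lies midway between the tips of the shut fingers; the grasp point (between the pads) lies 19 mm behind it; x points along the fingers, z is the direction in which the jaws open and shut, and the axes are right-handed (so a half turn about x gives the same grasp; the last joint's range is limited). The gripper opens to 87 mm and grips with 3 to 60 N. Pads are 19 mm wide; open, the fingers measure 117 mm over their backs; the gripper's body (75 mm by 190 mm) begins 51 mm behind the grasp point.
Start: joints at [1.319, 0.332, -0.065, 1.46, 0.022, 1.35, -0.088], TCP at [0.142, -0.609, 0.223] pointing down, gripper open.
Joint ranges: [-2.6, 2.6], [-0.5, 2.12], [-1.47, 1.34], [0.16, 2.42], [-1.27, 4.41], [0.06, 2.06], [-2.6, 2.6]. Speed limits (rad/s): [2.22, 2.22, 2.79, 2.79, 3.14, 3.14, 3.14].

INTERFACE

Orientations are given as a unit quaternion [x, y, z, w].
In Python, from bench import read_state, camera, camera_params, close_job gives the robot as it stands.
- The arm moves only by the tool arm_command, never from a script. Its argument "targets" is a list of rows, each a list of 7 numbers: the closure in counts, from 0 (fully open) to 255 (shut), then the shift along the tool's x, y, z in mm, then the turn, a rotation vector about the tool's x, y, z in rad. A call has 1 to 10 rows; each row is the pose to reach, as a shift and turn from the pose commanded when the call began, along the tool's axes at that moment; what a row does not reach only later rows make up. A row lasts 1/10 s, in which the tool goes at most 50 mm and 8.59 degrees, less where a joint would pass 70% of its speed; a pose out of reach is approached as far as the arm can. A call with a gripper value outside its range is refused whole. The fingers move at their own pace and stop on an object; "newtons" is the grip in N (left out, the last holds). Time passes only in rows, so rows that repeat a pose let the fingers close. It gives the time, the measured TCP pose, the force and the opening at its end, in the units of the state.
- read_state(): the state, without advancing time (a new reading comes with each control period).
- camera(name): name is "side" or "top"; returns the picture (420x560x3 uint8, red, green, blue); there is no depth.
- camera_params(name): a dict with "intrinsics" (3x3 intrinsics, pixels), "xyz" and "orientation" of the camera in the world. Camera axes: x right, y down, z forward; pixel columns grow to the right and rows downward; lengths in m; the calibration is good to about 2 mm. A picture is of the moment at which its call begins. camera_params takes no time and is no camera call.
- close_job(): hands the job in, once; it reports no verdict.
The state is a dict: "time": time; "joint_positions": joint angles; "joint_vel": joint speeds; "joint_torque": joint torques, N m; "ee_pos": TCP position; "eef_rot": TCP orientation; "ft_force": force on the tool from outside, world axes, zero at the start; "torque": the same for the moment, N m; "width": finger opening in m.
Only numpy, scipy, OpenCV 4.12 (cv2) and the standard library are available. Lean on these libraries where they do the work, as an engineer would, in place of code of your own. Each camera call takes 0.05 s, during which the arm holds its last target.

TASK

Drop the clear relay upright into the socket pocket of the test carrier, let go of it, and swing the carrier's steel retaining arm fully shut over the relay while the carrier stands on the bench. Then lift the carrier by its blue grip bar and finish holding it there in the air about 15 cm above the bench, level and still, relay locked in, without letting go; leave the other things on the bench alone.

Things in the scene. Friction and masses are not known exactly. Their poses are not given: they have to be found in the camera images.
- relay: Clear relay, an upright transparent block with a dark base, 28 (its x) x 21 (its y) mm, about 35 g, loose, standing upright on the bench. z up; its origin, under its centre, lies about 2 mm below the surface it stands on, and its top 34 mm above that surface. It may go into the pocket either way round (half a turn makes no difference).
- carrier: Loose test carrier, about 0.6 kg, on four feet: aluminium plate, carrier x -104 to +72 mm, y +-38, top at 10 mm; blue grip bar in the middle, black socket block at -x (centre x -78, 38 x 48 mm, top at 26 mm), green terminal strip at +x. Origin at the feet's level under the grip bar, its balance point; x along the plate, z up. A 12 mm post at x -36 carries the retaining arm.
- pocket (a point): Centre of the socket pocket's floor, 12 mm above the bench; axes as the carrier's. Pocket 23 mm along carrier x, 31 mm along y (the relay's 28 mm side goes along y), 14 mm deep, chamfered mouth, 1.5 mm to spare on each side. A seated relay stands about 20 mm out of the block. Fingers have room on the carrier +y and -y sides (grasp across the 28 mm), not on the post side.
- latch (a joint): Angle of the steel retaining arm about its upright pivot: 0 = fully shut at its stop, over the relay toward carrier -x; grows to 1.9 as it opens, clockwise seen from above, toward carrier +y. Starts open. Light friction (about 1 N at the pin) keeps it where left. Arm 14 mm wide, 5 mm thick, underside about 2 mm above a fully seated relay; it runs into one that is not.
- latch_pin (a point): Middle of the red upright round pin on the retaining arm, 10 mm across, standing 23 mm out of the arm's top (from about 54 to 76 mm above the bench); this point is 66 mm above the bench, 52 mm from the pivot.
- latch_hinge (a point): Pivot of the retaining arm, on its upright axis, 51 mm above the bench, 36 mm from the carrier's origin toward carrier -x.
- grip (a point): Point inside the blue upright grip bar, 20 mm below its top and 62 mm above the bench; axes as the carrier's. The bar is 40 mm along carrier x, 14 mm thick along carrier y (grasp across this), its top 82 mm above the bench.
- grip_bar: The blue grip bar itself, fixed to the carrier; origin at its foot, 10 mm above the bench, axes as the carrier's.
- heat_sink: Black finned heat sink, 25 x 42 x 20 mm, loose bystander; origin under its centre.
- capacitor: Blue upright cylinder capacitor, 25 mm across, 44 mm high, loose bystander; origin under its centre.
- board: Green populated circuit board, 52 x 69 x 16 mm, loose bystander; origin under its centre.

How it is judged:
By the outcome, as a careful person would: the job done as asked, in the order asked, and still so for the second after the job is handed in, while the arm keeps its last pose, push and grip.
It also fails if it takes over 67 s, if anything falls off the work surface, if the arm or the gripper's body presses on something with over 40 N, if the wrist force passes 120 N, or if a joint passes its speed limit or range.

## Working session

There is one attempt and no reset: what is moved stays moved. The work goes in short steps, Python scripts to look and compute and a tool call to move; the robot and the scene stay as the last step left them, time stands still between calls to the robot, and variables do not carry over. Pictures are saved under pics/ and viewed, and the job is handed in when it is done.

Besides the shell and the picture viewer there is one more tool, called after "Request:" as a command line: name --pt "numbers of a row" for each row, then --argument value for the rest. arm_command: Moves the arm, as the interface text tells. Its arguments: {"type":"object","properties":{"targets":{"type":"array"},"newtons":{"type":"number"}},"required":["targets"]}

```bash
mkdir -p pics; ls; python3 - <<'E'
from bench import *
import cv2,json
print(read_state())
for n in("side","top"):
    cv2.imwrite(f"pics/{n}0.png",camera(n)[:,:,::-1]); print(n,camera_params(n))
E
```

```text
pics
{'time': 0.0, 'joint_positions': array([ 1.31938772,  0.33286121, -0.06466488,  1.46093582,  0.02158718,
        1.34993394, -0.08850144]), 'joint_vel': array([ 0.00046017,  0.00022061,  0.00082304, -0.00104028,  0.00200576,
       -0.0006492 , -0.00034741]), 'joint_torque': array([ 1.28849742e-04, -6.23247600e+01,  2.50343385e-02, -3.89910328e+01,
       -6.12809812e-02,  3.97015933e-02,  2.00773552e-04]), 'ee_pos': array([ 0.14164767, -0.60832946,  0.22176315]), 'eef_rot': array([ 0.43995678,  0.55421929, -0.43936023,  0.55339099]), 'ft_force': array([-1.52122621, -0.84073024,  0.02636113]), 'torque': array([ 0.03173201, -0.05123991,  0.05416655]), 'width': 0.08711798462191557}
side {'intrinsics': array([[497.68693521,   0.        , 280.50119152],
       [  0.        , 497.68693521, 212.59270569],
       [  0.        ,   0.        ,   1.        ]]), 'xyz': array([ 0.48192026, -1.12536785,  0.69050287]), 'orientation': array([ 0.85718858, -0.01496029, -0.00693633, -0.51473859])}
top {'intrinsics': array([[439.2943786 ,   0.        , 279.44105747],
       [  0.        , 439.2943786 , 209.69093848],
       [  0.        ,   0.        ,   1.        ]]), 'xyz': array([0.30750935, 0.05774538, 1.44747048]), 'orientation': array([-0.7035056 ,  0.7087271 , -0.03694435,  0.03769466])}
```

View pics/side0.png

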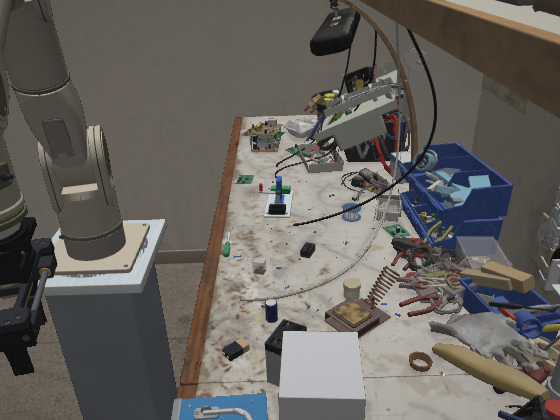

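View pics/top0.png

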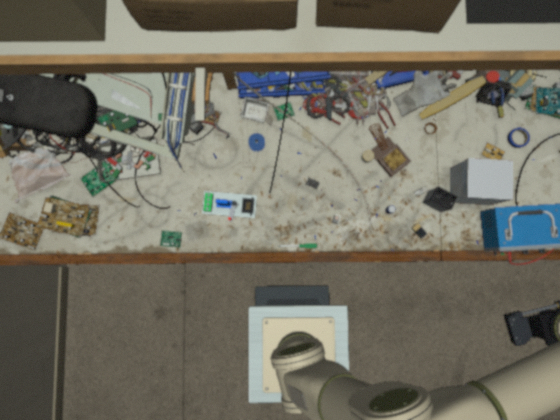

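```bash
python3 - <<'E'
import cv2
s=cv2.imread("pics/side0.png");t=cv2.imread("pics/top0.png")
cv2.imwrite("pics/t_a.png",cv2.resize(t[180:260,190:270],None,fx=7,fy=7,interpolation=cv2.INTER_CUBIC))
cv2.imwrite("pics/t_b.png",cv2.resize(t[165:265,290:440],None,fx=5,fy=5,interpolation=cv2.INTER_CUBIC))
cv2.imwrite("pics/s_a.png",cv2.resize(s[160:230,230:320],None,fx=8,fy=8,interpolation=cv2.INTER_CUBIC))
cv2.imwrite("pics/s_b.png",cv2.resize(s[225:370,200:340],None,fx=4,fy=4,interpolation=cv2.INTER_CUBIC))
E
```

```text
(no output)
```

View pics/t_a.png

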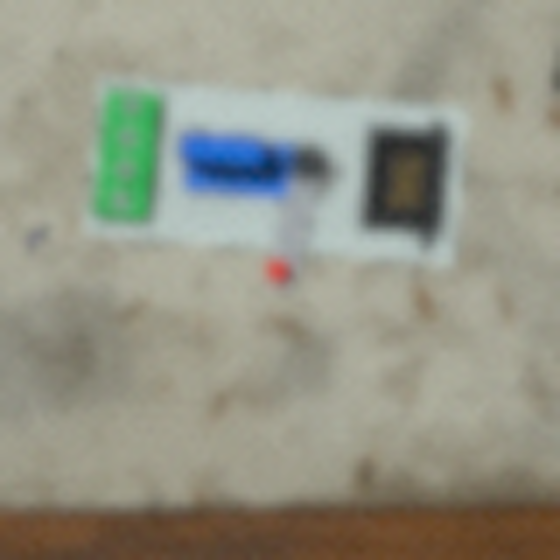

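View pics/t_b.png

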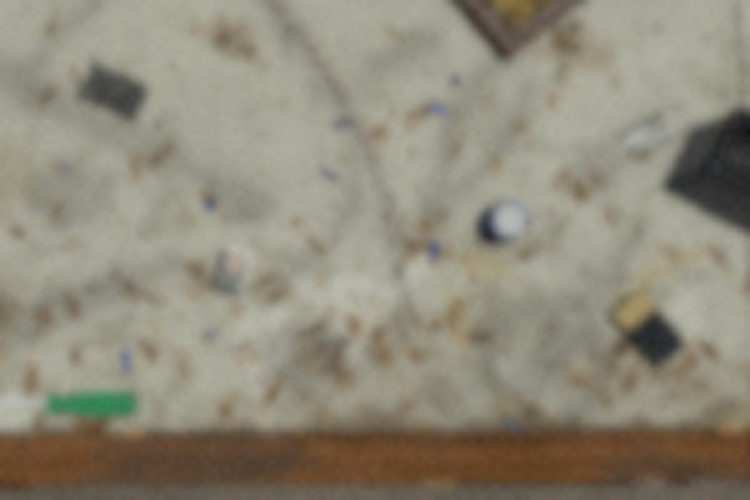

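View pics/s_a.png

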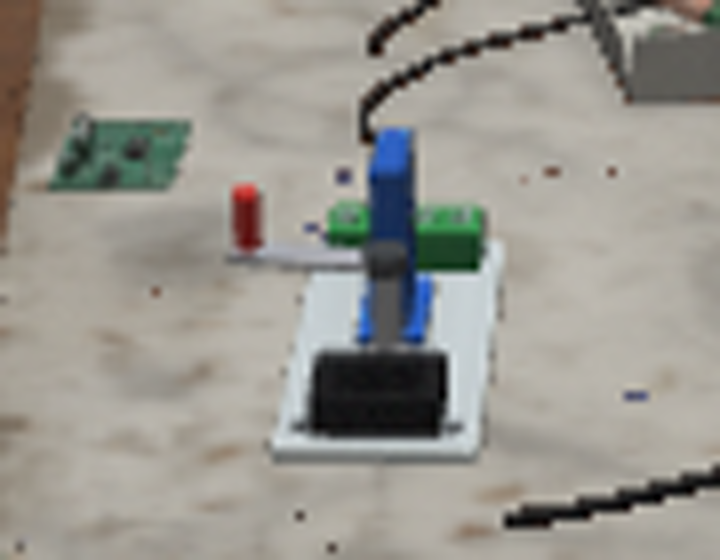

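View pics/s_b.png

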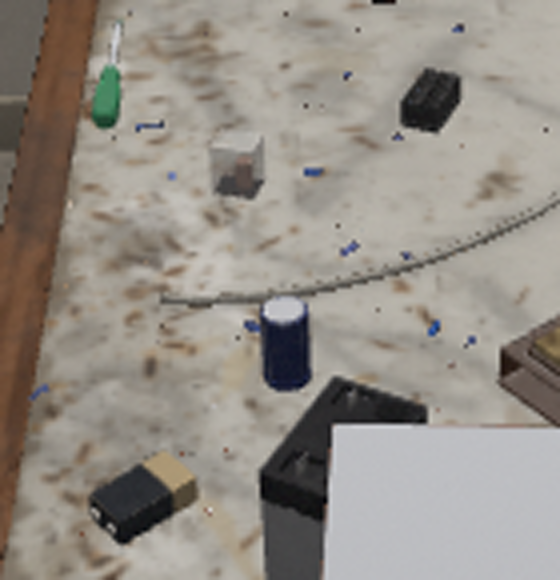

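```bash
cat > h.py <<'E'
import numpy as np,cv2
from scipy.spatial.transform import Rotation as R
from bench import *
P={n:camera_params(n) for n in("side","top")}
def ray(n,uv,z):
    p=P[n];d=R.from_quat(p["orientation"]).apply(np.linalg.inv(p["intrinsics"])@[uv[0],uv[1],1.]);o=np.array(p["xyz"])
    return o+d*(z-o[2])/d[2]
def proj(n,X):
    p=P[n];c=R.from_quat(p["orientation"]).inv().apply(np.atleast_2d(X)-p["xyz"]);q=c@p["intrinsics"].T
    return q[:,:2]/q[:,2:]
def tri(ut,us):
    A=[];b=[]
    for n,uv in(("top",ut),("side",us)):
        p=P[n];d=R.from_quat(p["orientation"]).apply(np.linalg.inv(p["intrinsics"])@[uv[0],uv[1],1.]);d/=np.linalg.norm(d)
        M=np.eye(3)-np.outer(d,d);A.append(M);b.append(M@p["xyz"])
    X=np.linalg.lstsq(np.vstack(A),np.hstack(b),rcond=None)[0]
    return X
E
python3 - <<'E'
from h import *
t=cv2.imread("pics/top0.png");s=cv2.imread("pics/side0.png")
# cooling: masks
def cen(img,box,f):
    x0,y0,x1,y1=box;c=img[y0:y1,x0:x1];h=cv2.cvtColor(c,cv2.COLOR_BGR2HSV).astype(int);m=f(h).astype(np.uint8)
    n,l,st,ce=cv2.connectedComponentsWithStats(m);i=1+np.argmax(st[1:,4]);
    pts=np.argwhere(l==i)[:,::-1].astype(np.float32)
    return ce[i]+[x0,y0],st[i],cv2.minAreaRect(pts+np.float32([x0,y0]))
red=lambda h:((h[...,0]<12)|(h[...,0]>168))&(h[...,1]>120)&(h[...,2]>90)
blue=lambda h:(h[...,0]>100)&(h[...,0]<130)&(h[...,1]>130)
green=lambda h:(h[...,0]>45)&(h[...,0]<85)&(h[...,1]>110)
black=lambda h:(h[...,2]<75)
white=lambda h:(h[...,2]>205)&(h[...,1]<40)
T=(195,185,262,225);S=(255,170,300,222)
for nm,f in(("red",red),("blue",blue),("green",green),("white",white)):
    print(nm,"T",cen(t,T,f));print(nm,"S",cen(s,S,f))
print("blk T",cen(t,(239,195,260,220),black)); print("blk S",cen(s,(265,200,290,222),black))
print(cv2.cvtColor(t[190:222:4,200:262:4],cv2.COLOR_BGR2HSV)[...,1:].tolist()[2])
for p in[(206,192.5)]: print(ray("top",p,.01))
E
```

```text
red T (array([229.5, 218.5]), array([34, 33,  2,  2,  4], dtype=int32), ((229.5, 218.5), (1.0, 1.0), 90.0))
red S (array([260.14285714, 186.38095238]), array([ 4, 13,  3,  8, 21], dtype=int32), ((260.0, 186.5), (7.0, 2.0), 90.0))
blue T (array([223.46464646, 203.11111111]), array([21, 15, 16,  8, 99], dtype=int32), ((223.33663940429688, 203.1336669921875), (15.224069595336914, 6.766253471374512), 5.710593223571777))
blue S (array([279.42696629, 187.57303371]), array([21,  6,  8, 27, 89], dtype=int32), ((279.0500183105469, 189.15000915527344), (26.305686950683594, 5.978565692901611), 81.02737426757812))
green T (array([207.88659794, 201.89690722]), array([ 9,  9,  9, 17, 97], dtype=int32), ((207.8197021484375, 201.983642578125), (7.0617876052856445, 16.477502822875977), 5.194429397583008))
green S (array([285.58490566, 190.13207547]), array([27, 16,  8,  8, 53], dtype=int32), ((285.5, 189.5), (7.0, 7.0), 90.0))Traceback (most recent call last):
  File "<stdin>", line 16, in <module>
  File "<stdin>", line 6, in cen
    return _wrapfunc(a, 'argmax', axis=axis, out=out, **kwds)
    return bound(*args, **kwds)
ValueError: attempt to get argmax of an empty sequence
```

```bash
python3 - <<'E'
from h import *
t=cv2.imread("pics/top0.png");s=cv2.imread("pics/side0.png")
b=lambda i:(i[...,0].astype(int)-i[...,2])
np.set_printoptions(linewidth=250)
print(b(t)[190:222,200:260:1][::2,::2]);print(b(s)[188:222:2,258:300:2])
E
```

```text
[[-21 -20 -14 -12 -11 -13 -14 -12 -16 -16 -17 -16 -15 -18 -17 -17 -19 -18 -17 -18 -17 -18 -17 -15 -17 -14 -14 -14 -16 -18]
 [-19 -18   0   9   6   8   4   4   6   1  -1  -3  -8  -7  -5  -9 -11 -13 -16 -17 -17 -16 -16 -16 -17 -14 -15 -15 -15 -17]
 [-21 -16   4  26  17  22  15  11  11  10  11   9  10   8  10   8   8   7   4   4   4   2  -1  -3  -3  -2 -10 -11 -13 -17]
 [-20 -18   8  32  21  31  16  10  10  12  12  10  11  11  12  11  10  11  11  11  12   9   8   9  11  10   7   5  -2 -18]
 [-21 -15   9  25  20  31  16  12  28  33  30  27  25  18  13  13  13  12  12  10   8  10   6   7   9   7   5   9  -2 -16]
 [-22 -13  11  27  16  31  12  18 104 150 142 137 126 100  51  62  29   8  13  11  11   9   4   0  -1   1   4   7  -4 -16]
 [-21  -9  16  30  23  31  14  17  88 147 154 157 164 157  87 102  39   5   8   8  12   8  -1 -10 -18  -8   6   6  -3 -16]
 [-19  -8  20  24  16  31  11  14  61 110  91  80  90  79  65  90  27   7   3   7   9   3   1 -23 -33 -16   3  10  -7 -17]
 [-20  -7  21  26  24  29   9  12  62 113 106 110 122 125 130 102  22   9   4   9  10   5  -1 -27 -38 -12   4   8  -
[... 1648 characters left out ...]
14]
 [-15 -13 -13 -14  11  11   2   2   3   2   2   2   2   1  11  11   8 -13 -14 -12 -14]
 [-13 -12 -14 -14  11   9   0   2   1   1   0   3   3   1  11  12   4 -16 -15 -13 -12]
 [-14 -13 -13 -13  11   5   2   1   0   2   1   2   2   2  11  11  -2 -12 -13 -15 -14]
 [-13 -14 -15  -9  10   6   2   0   2   2  -1  -2   1   2  12  11  -5 -12 -12 -13 -13]
 [-13 -13 -13   5  11  10   5   4   4   4   4   4   3   3   9  11  -8 -11 -11 -13 -12]
 [-36 -24 -15   3   3   3   4   3   3   3   4   3   5   3   4   4 -14 -13 -12 -11 -12]
 [-15 -14 -16 -14 -13 -12 -12 -12 -12 -11 -11 -12 -12 -12 -12 -14 -15 -14 -13 -12 -13]
 [-13 -12 -14 -16 -17 -14 -12 -12 -12 -13 -14 -13 -14 -14 -15 -14 -17 -20 -22 -16 -14]]
```

```bash
cat >> h.py <<'E'
def platefit(img,box,n,th=-3,k=8,verbose=True):
    """plate outline: B-R sub-pixel contour -> points on z=10mm; minAreaRect -> corners"""
    x0,y0,x1,y1=box;d=(img[...,0].astype(np.float32)-img[...,2])[y0:y1,x0:x1]
    d=cv2.resize(d,None,fx=k,fy=k,interpolation=cv2.INTER_LINEAR)
    m=(d>th).astype(np.uint8);m=cv2.morphologyEx(m,cv2.MORPH_OPEN,np.ones((3*k,3*k),np.uint8))
    c=max(cv2.findContours(m,cv2.RETR_EXTERNAL,cv2.CHAIN_APPROX_NONE)[0],key=cv2.contourArea)
    uv=(c[:,0,:]+.5)/k-.5+[x0,y0]
    return np.array([ray(n,p,.01)[:2] for p in uv]),m
E
python3 - <<'E'
from h import *
t=cv2.imread("pics/top0.png");s=cv2.imread("pics/side0.png")
for img,n,box in((t,"top",(190,182,268,226)),(s,"side",(252,165,304,225))):
    X,m=platefit(img,box,n);cv2.imwrite(f"pics/m_{n}.png",m*255)
    r=cv2.minAreaRect((X*1000).astype(np.float32));print(n,r)
    # iterate line fits per side
    c,a=np.array(r[0])/1000,np.deg2rad(r[2])
    for it in range(4):
        ex=np.array([np.cos(a),np.sin(a)]);ey=np.array([-ex[1],ex[0]])
        L=np.c_[(X-c)@ex,(X-c)@ey]
        out=[];w=[]
        for ax in(0,1):
            o=1-ax
            big=np.percentile(np.abs(L[:,ax]),97)
            for sg in(-1,1):
                hb=(L[:,o].max()-L[:,o].min())/2
                sel=(sg*L[:,ax]>0)&(np.abs(L[:,o])<.75*hb)&(np.abs(sg*L[:,ax]-np.median((sg*L[:,ax])[(sg*L[:,ax]>0)&(np.abs(L[:,o])<.75*hb)]))<.003)
                p=np.polyfit(L[sel,o],L[sel,ax],1);out.append(p);w.append(sel.sum())
        print([(np.round(np.rad2deg(p[0]),2),np.round(p[1]*1000,2)) for p in out],w)
        c=c+ex*(out[0][1]+out[1][1])/2+ey*(out[2][1]+out[3][1])/2
        # use long sides
        lx=abs(out[0][1]-out[1][1]);ly=abs(out[2][1]-out[3][1])
        a+= -(out[0][0]+out[1][0])/2 if ly>lx and False else ((out[2][0]+out[3][0])/2 if lx>ly else -(out[0][0]+out[1][0])/2)
    print(n,"c",c*1000,"ang",np.rad2deg(a)%180,"size",lx*1000,ly*1000)
E
```

```text
top ((479.2742919921875, 224.42056274414062), (175.82302856445312, 77.13299560546875), 85.00505065917969)
[(np.float64(-0.16), np.float64(-87.39)), (np.float64(0.35), np.float64(87.08)), (np.float64(-0.12), np.float64(-37.94)), (np.float64(-0.3), np.float64(37.47))] [np.int64(139), np.int64(139), np.int64(318), np.int64(319)]
[(np.float64(-0.37), np.float64(-87.23)), (np.float64(0.13), np.float64(87.23)), (np.float64(0.09), np.float64(-37.71)), (np.float64(-0.09), np.float64(37.71))] [np.int64(140), np.int64(139), np.int64(318), np.int64(319)]
[(np.float64(-0.37), np.float64(-87.23)), (np.float64(0.14), np.float64(87.23)), (np.float64(0.09), np.float64(-37.71)), (np.float64(-0.09), np.float64(37.71))] [np.int64(140), np.int64(139), np.int64(318), np.int64(319)]
[(np.float64(-0.37), np.float64(-87.23)), (np.float64(0.14), np.float64(87.23)), (np.float64(0.09), np.float64(-37.71)), (np.float64(-0.09), np.float64(37.71))] [np.int64(140), np.int64(139), np.int64(318), np.int64(319)]
top c [479.4983563  224.24507261] ang 84.79553505728184 size 174.46555305261015 75.41270959395716
side ((4
[... 381 characters left out ...]
loat64(115.97)), (np.float64(-0.31), np.float64(-37.28)), (np.float64(-0.09), np.float64(37.81))] [np.int64(164), np.int64(12), np.int64(210), np.int64(229)]
[(np.float64(0.7), np.float64(-118.92)), (np.float64(-0.44), np.float64(118.93)), (np.float64(-0.15), np.float64(-37.56)), (np.float64(-0.07), np.float64(37.37))] [np.int64(165), np.int64(12), np.int64(213), np.int64(236)]
[(np.float64(0.6), np.float64(-118.93)), (np.float64(0.79), np.float64(118.91)), (np.float64(-0.04), np.float64(-37.47)), (np.float64(-0.18), np.float64(37.28))] [np.int64(165), np.int64(13), np.int64(213), np.int64(240)]
side c [485.24444183 243.77984122] ang 84.76461006283559 size 237.8377372294426 74.74402800894393
```

View pics/m_side.png

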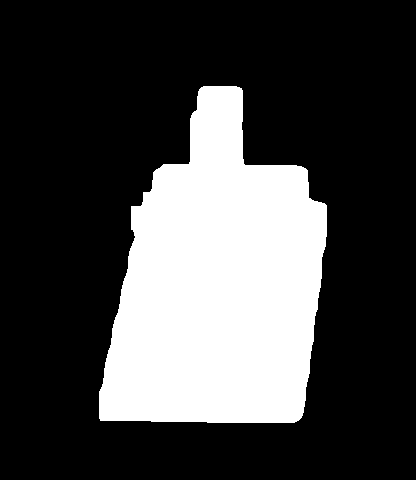

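View pics/m_top.png

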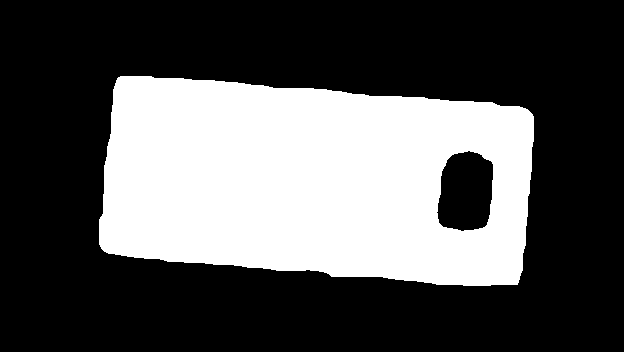

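```bash
python3 - <<'E'
import cv2,numpy as np
s=cv2.imread("pics/side0.png");t=cv2.imread("pics/top0.png")
a=cv2.resize(t[203:233,320:352],None,fx=16,fy=16,interpolation=cv2.INTER_NEAREST)
b=cv2.resize(s[250:282,244:276],None,fx=16,fy=16,interpolation=cv2.INTER_NEAREST)
a=cv2.copyMakeBorder(a,0,32,0,0,cv2.BORDER_CONSTANT)
o=np.hstack([a,b]);o=cv2.convertScaleAbs(o,alpha=1.4,beta=-40)
o=cv2.resize(o,(800,400));cv2.imwrite("pics/relay.png",o);print(o.shape)
E
```

```text
(400, 800, 3)
```

View pics/relay.png

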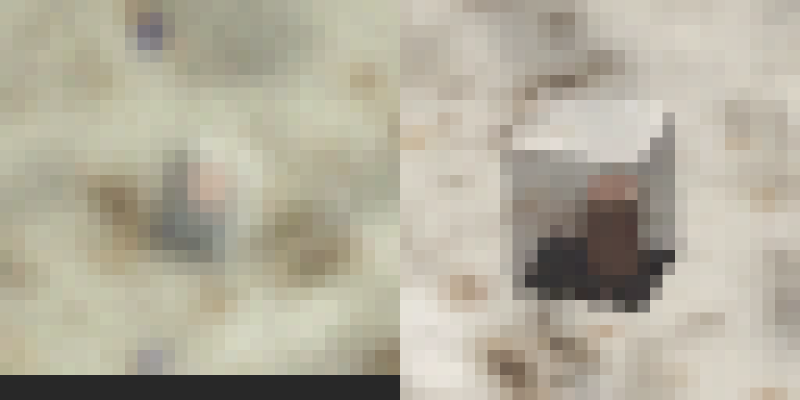

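```bash
python3 - <<'E'
from h import *
np.set_printoptions(precision=1,suppress=True)
f=lambda p:((p[0]-400)/12.5+244-.5,p[1]/12.5+250-.5)
top=[f(p) for p in((501,150),(645,163),(674,105),(530,100))]
bot=[f(p) for p in((513,300),(648,312),(674,258))]
T=np.array([ray("side",p,.034) for p in top])*1000;B=np.array([ray("side",p,.0) for p in bot])*1000
print(T,T.mean(0));print(B,(B[0]+B[2])/2)
for Q in(T,B):
    for i in range(len(Q)-1):
        d=Q[i+1]-Q[i];print(np.linalg.norm(d),np.rad2deg(np.arctan2(d[1],d[0])))
# top view : dark base region
g=lambda p:(p[0]/12.5+320-.5,p[1]/12.5+203-.5)
for p,z in(((187,205),0.0),((207,185),.02),((200,205),.02)): print(p,ray("top",g(p),z)*1000)
X=[[T[:,0].mean()/1e3,T[:,1].mean()/1e3,z] for z in(0,.034)]
print((proj("top",X)-[320,203]+.5)*12.5)
E
```

```text
[[ 413.6 -134.8   34. ]
 [ 441.  -140.8   34. ]
 [ 446.4 -121.2   34. ]
 [ 418.6 -117.8   34. ]] [ 429.9 -128.6   34. ]
[[ 414.1 -135.6    0. ]
 [ 440.1 -141.1    0. ]
 [ 445.  -123.3    0. ]] [ 429.5 -129.5    0. ]
28.121843051435388 -12.439241890070457
20.348181390533703 74.81739056226016
27.973423780001728 172.97446646723657
26.64167257532197 -11.877437871205927
18.47998536471354 74.81132332686889
(187, 205) [ 429.  -122.9    0. ]
(207, 185) [ 432.5 -125.7   20. ]
(200, 205) [ 427.3 -123.8   20. ]
[[208.6 201.4]
 [225.3 190.2]]
```

```bash
cat >> h.py <<'E'
def down(yaw_deg):
    """tool x down, tool z horizontal at yaw"""
    a=np.deg2rad(yaw_deg);z=np.array([np.cos(a),np.sin(a),0]);x=np.array([0,0,-1.]);y=np.cross(z,x)
    return R.from_matrix(np.c_[x,y,z])
def plan(pos_mm,yaw=None,st=None):
    st=st or read_state();R0=R.from_quat(st["eef_rot"]);p0=np.array(st["ee_pos"])*1000
    print("t",st["time"],"at",p0.round(1),"zaxis yaw",np.rad2deg(np.arctan2(*R0.as_matrix()[1::-1,2])).round(2),"xaxis",R0.as_matrix()[:,0].round(4))
    sh=R0.inv().apply(np.array(pos_mm)-p0)
    if yaw is None: rv=np.zeros(3)
    else:
        c=[(R0.inv()*down(yaw+k)).as_rotvec() for k in(0,180)];rv=min(c,key=np.linalg.norm)
    print("shift",sh.round(1),"rot",rv.round(4)); return sh,rv
E
python3 - <<'E'
from h import *
plan([430,-127,140],-12)
plan([430,-127,140],78)
E
```

```text
t 0.1 at [ 141.7 -608.4  221.9] zaxis yaw -76.89 xaxis [-3.0e-04  1.2e-03 -1.0e+00]
shift [  82.3  390.  -403.3] rot [-1.1325e+00 -1.1000e-03 -6.0000e-04]
t 0.1 at [ 141.7 -608.4  221.9] zaxis yaw -76.89 xaxis [-3.0e-04  1.2e-03 -1.0e+00]
shift [  82.3  390.  -403.3] rot [ 4.383e-01 -1.200e-03  3.000e-04]
```

Request:
arm_command --pt "0 0 30 -31 -0.09 0 0" --pt "0 0 60 -62 -0.18 0 0" --pt "0 0 90 -93 -0.27 0 0" --pt "0 0 120 -124 -0.36 0 0" --pt "0 0 150 -155 -0.45 0 0" --pt "0 0 180 -186 -0.54 0 0" --pt "0 10 210 -217 -0.63 0 0" --pt "0 20 240 -248 -0.72 0 0" --pt "0 30 270 -279 -0.81 0 0" --pt "0 40 300 -310 -0.9 0 0"

```text
time: 1.1
ee_pos: [0.364, -0.2371, 0.1821]
eef_rot: [0.154, 0.69, -0.154, 0.69]
ft_force: [0.9, -0.4, -0.5]
width: 0.087
```

```bash
python3 - <<'E'
from h import *
plan([430,-127,110],-12);print(read_state()["joint_positions"].round(2))
E
```

```text
t 1.1 at [ 364.  -237.1  182.1] zaxis yaw -25.12 xaxis [-1.e-04 -3.e-04 -1.e+00]
shift [ 72.1 127.7  13. ] rot [-0.229   0.      0.0004]
[ 0.96 -0.04 -0.47  1.97 -0.02  1.21  0.06]
```

Request:
arm_command --pt "0 15 32 3 -0.08 0 0" --pt "0 30 64 6 -0.15 0 0" --pt "0 45 96 9 -0.23 0 0" --pt "0 72 128 13 -0.23 0 0" --pt "0 72 128 13 -0.23 0 0" --pt "0 72 128 13 -0.23 0 0"

```text
time: 1.7
ee_pos: [0.4297, -0.128, 0.1099]
eef_rot: [0.075, 0.704, -0.074, 0.703]
ft_force: [-0.3, -1.0, 0.8]
width: 0.087
```

```bash
python3 - <<'E'
from h import *
plan([430,-127,110],-12)
t=camera("top")[:,:,::-1];s=camera("side")[:,:,::-1]
cv2.imwrite("pics/top1.png",t);cv2.imwrite("pics/side1.png",s)
c=np.array([[.430,-.128,.02]])
a,b=proj("top",c)[0].astype(int),proj("side",c)[0].astype(int)
A=cv2.resize(t[a[1]-40:a[1]+40,a[0]-40:a[0]+40],(400,400),interpolation=cv2.INTER_NEAREST)
B=cv2.resize(s[b[1]-60:b[1]+20,b[0]-40:b[0]+40],(400,400),interpolation=cv2.INTER_NEAREST)
print(a-40,b-[40,60]);cv2.imwrite("pics/v1.png",np.hstack([A,B]))
E
```

```text
t 1.7 at [ 429.7 -128.   109.9] zaxis yaw -12.06 xaxis [-1.5e-03  8.0e-04 -1.0e+00]
shift [-0.1  1.1  0. ] rot [-0.001  -0.0017 -0.0005]
[296 178] [218 204]
```

View pics/v1.png

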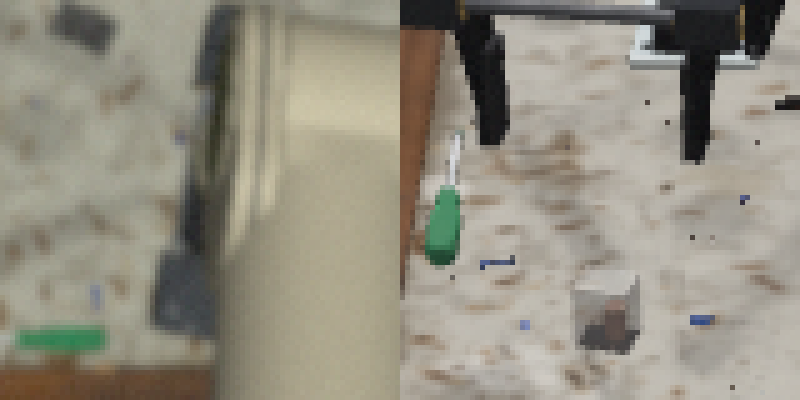

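```bash
python3 - <<'E'
from h import *
np.set_printoptions(precision=2,suppress=True)
st=read_state();R0=R.from_quat(st["eef_rot"]);p=st["ee_pos"]
ax=R0.as_matrix()
L=[p+ax[:,2]*s*w+ax[:,1]*q for s in(-1,1) for w in(.0435,.0585) for q in(-.0095,.0095)]
print(proj("side",L)); print(proj("side",p))
s=cv2.imread("pics/side1.png");g=s.max(2)
print(g[228:240,230:246]);print(g[230:240,270:286])
E
```

```text
[[237.68 232.87]
 [239.85 228.81]
 [231.44 232.39]
 [233.69 228.35]
 [274.5  235.71]
 [276.17 231.56]
 [280.95 236.21]
 [282.53 232.04]]
[[256.93 232.21]]
[[173 174 112  96  20  26  26  27  23  31 171 173 172 173 174 175]
 [156 172 172  99  23  25  30  28  29  58 172 173 171 171 174 172]
 [138 175 179 139  22  22  26  26  29 127 166 165 165 167 171 174]
 [126 178 179 141  21  20  30  26  58 161 158 155 152 156 169 176]
 [154 182 184 143  24  22  27  28 121 157 154 148 147 156 171 173]
 [140 181 179 176 129 122 122 123 160 163 164 157 151 154 163 160]
 [168 170 172 171 162 153 149 152 158 159 158 145 133 135 138 137]
 [163 162 164 165 164 163 158 150 158 170 175 166 157 150 148 148]
 [163 165 164 165 167 171 164 152 144 161 167 161 154 150 148 150]
 [171 174 174 175 172 169 162 151 143 148 159 158 154 151 145 139]
 [171 174 177 176 172 169 163 162 148 142 148 147 139 132 123 123]
 [173 165 163 166 169 172 170 173 166 160 155 153 145 139 140 139]]
[[171 165 162 160  90  30  23  20  17  22 118 151 160 166 171 176]
 [166 164 164 165  95  28  21  19  15  22 110 152 157 161 164 170]
 [170 166 166 166  96  28  23  23  18  52 162 164 164 164 164 166]
 [171 169 173 175  99  29  25  22  20 122 167 166 165 164 163 167]
 [181 180 175 172 102  27  23  25  25 152 158 162 163 160 160 165]
 [185 182 180 179 103  28  22  21  53 159 159 163 166 167 167 168]
 [186 187 184 183 140 138 136  58 134 173 168 169 170 173 178 178]
 [183 180 182 187 181 180 175 172 175 173 172 171 170 170 172 173]
 [183 182 183 187 183 181 179 179 177 174 173 172 171 172 172 171]
 [188 187 185 182 180 178 178 177 177 175 173 172 175 173 169 173]]
```

Request:
arm_command --newtons 15 --pt "0 30 -1 0 0 0 0" --pt "0 60 -1 0 0 0 0" --pt "0 80 -1 0 0 0 0" --pt "0 93 -1 0 0 0 0" --pt "0 93 -1 0 0 0 0" --pt "120 93 -1 0 0 0 0" --pt "180 93 -1 0 0 0 0" --pt "220 93 -1 0 0 0 0" --pt "220 93 -1 0 0 0 0" --pt "220 93 -1 0 0 0 0"

```text
time: 2.8
ee_pos: [0.4301, -0.1297, 0.0179]
eef_rot: [0.075, 0.703, -0.075, 0.703]
ft_force: [-0.0, -1.1, -0.5]
width: 0.0549
```

```bash
python3 - <<'E'
from h import *
plan([430,-129,17],-12);s=camera("side")[:,:,::-1];print(read_state()["width"])
cv2.imwrite("pics/side2.png",s)
cv2.imwrite("pics/v2.png",cv2.resize(s[225:290,220:300],None,fx=8,fy=8,interpolation=cv2.INTER_NEAREST))
E
```

```text
t 2.8 at [ 430.1 -129.7   17.9] zaxis yaw -12.15 xaxis [ 6.e-04 -5.e-04 -1.e+00]
shift [ 0.9  0.7 -0.3] rot [-0.0026  0.0007  0.0003]
0.051262784057209264
```

View pics/v2.png

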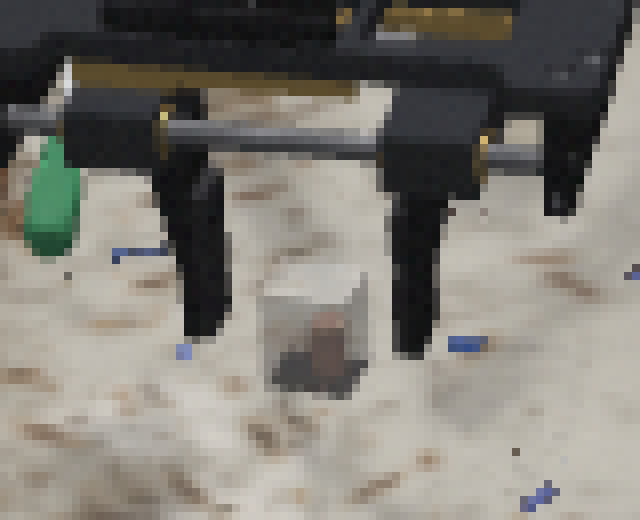

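Request:
arm_command --newtons 15 --pt "220 1 0 0 0 0 0" --pt "220 1 0 0 0 0 0" --pt "220 1 0 0 0 0 0" --pt "220 1 0 0 0 0 0" --pt "220 1 0 0 0 0 0" --pt "220 1 0 0 0 0 0"

```text
time: 3.45
ee_pos: [0.4299, -0.1296, 0.0165]
eef_rot: [0.075, 0.703, -0.075, 0.703]
ft_force: [0.4, -0.4, -0.5]
width: 0.0289
```

```bash
python3 - <<'E'
from h import *
plan([430,-129,130],-5.2);s=camera("side")[:,:,::-1];print(read_state()["width"],read_state()["ft_force"])
cv2.imwrite("pics/side3.png",s)
cv2.imwrite("pics/v3.png",cv2.resize(s[225:290,220:300],None,fx=8,fy=8,interpolation=cv2.INTER_NEAREST))
E
```

```text
t 3.45 at [ 429.9 -129.6   16.5] zaxis yaw -12.15 xaxis [ 0.e+00 -1.e-04 -1.e+00]
shift [-1.135e+02  6.000e-01 -1.000e-01] rot [-1.213e-01  0.000e+00  1.000e-04]
0.028794001041110618 [ 0.73518619 -0.22969401 -0.19379305]
```

View pics/v3.png

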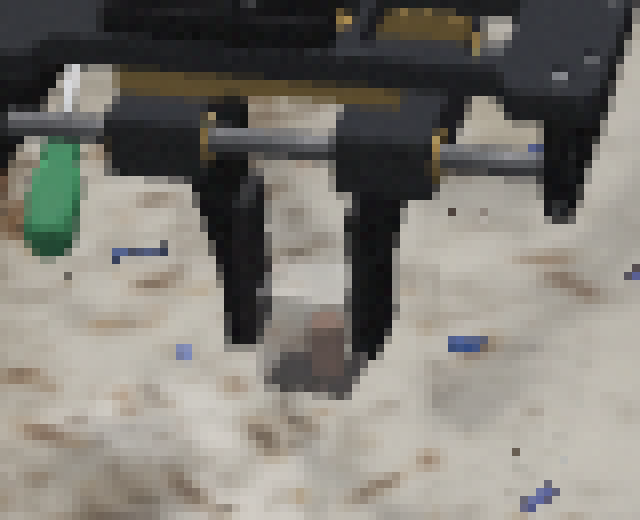

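Request:
arm_command --pt "220 -15 0 0 0 0 0" --pt "220 -45 0 0 0 0 0" --pt "220 -80 0 0 -0.06 0 0" --pt "220 -110 0 0 -0.12 0 0" --pt "220 -110 0 0 -0.12 0 0"

```text
time: 4.0
ee_pos: [0.4322, -0.1302, 0.1303]
eef_rot: [0.031, 0.704, -0.033, 0.708]
ft_force: [0.7, 0.1, -1.1]
width: 0.0289
```

```bash
python3 - <<'E'
from h import *
np.set_printoptions(linewidth=250)
s=cv2.imread("pics/side0.png").astype(int)
print("max B,G,R rows 200..222, cols 262..294")
print("    ",np.arange(262,294))
g=s.max(2)
for v in range(198,222): print(v,g[v,262:294])
E
```

```text
max B,G,R rows 200..222, cols 262..294
     [262 263 264 265 266 267 268 269 270 271 272 273 274 275 276 277 278 279 280 281 282 283 284 285 286 287 288 289 290 291 292 293]
198 [184 185 185 185 185 178 209 209 209 207 205 205 205 184 107  87  85  81  79 104 193 162 206 208 209 212 212 210 210 215 149 179]
199 [182 182 184 184 184 180 213 210 207 206 206 204 204 202 106  87  85  80  78 132 197 141 205 208 209 212 211 210 210 212 134 178]
200 [174 173 180 184 184 189 210 210 210 207 205 205 162 199 135  87  85  81  79 161 196 134 205 208 210 211 212 211 211 201 175 179]
201 [183 184 186 186 186 201 209 210 208 207 206 205 187 205 139  88  86  81 131 193 193 159 206 209 209 212 212 208 210 182 185 184]
202 [186 186 186 186 184 210 209 211 209 205 206 205 136 104  90  87  85  82  94 104 101 157 207 208 211 212 212 209 210 166 184 185]
203 [185 185 185 186 165 212 209 209 170 168 169 169 159 110 121  89  88 111 129 113 126 163 169 209 210 212 211 209 213 158 183 183]
204 [182 182 184 186 186 209 210 134  66  67  66  66  64  49  54  44  44  51  54  49  55  66  66  79 210 211 209 208 211 1
[... 1589 characters left out ...]
8 170 184 146 165 166 163 157]
217 [170 170 111 112 113 113 114 115 115 116 115 116 116 115 115 116 101 101 102 102 105 105 104 106 107 108 112 134 173 174 172 168]
218 [167 167 167 170 173 175 175 175 176 176 173 172 172 172 162 152 155 159 165 167 170 171 173 173 174 175 173 173 175 175 173 170]
219 [167 166 165 167 166 169 172 175 176 174 172 171 172 174 167 159 164 169 171 173 176 177 178 180 180 180 181 180 178 177 174 172]
220 [170 166 160 159 158 162 167 170 169 169 168 169 168 170 162 156 164 173 175 177 179 179 180 179 179 179 179 178 177 174 170 165]
221 [170 166 159 158 160 164 170 171 169 166 166 167 168 168 167 164 169 175 179 179 181 180 180 180 179 179 177 171 167 160 154 151]
```

```bash
python3 - <<'E'
from h import *
np.set_printoptions(precision=2,suppress=True)
a=np.deg2rad(84.78);ex=np.array([np.cos(a),np.sin(a)]);ey=np.array([-ex[1],ex[0]])
for nm,l,r,v,z,cx in(("fb",268.0,285.1,214.25,.010,-97),("tb",268.9,285.25,203.47,.026,-59),("ft",268.2,285.3,209.5,.026,-97),("plate",263.8,288.9,215.5,.010,-104)):
    L=ray("side",(l,v),z)[:2]*1e3;Q=ray("side",(r,v),z)[:2]*1e3;m=(L+Q)/2
    print(nm,L,Q,np.linalg.norm(Q-L),"pocket est",m+ex*(-78-cx))
# red pin, top: 
c=np.array([479.5,224.24]);print("top pocket",c-62*ex,"origin",c+16*ex)
for u,v in(((229.5,218.5)),): print("pin top view",ray("top",(u,v),.076)*1e3)
print("pin side",ray("side",(260.1,186.4),.065)*1e3)
for S in((480.9,240.2),):
    h=np.array(S)-36*ex
    for q in(1.9,1.8): 
        an=a+np.pi-q;print("pin exp",q,h+52*np.array([np.cos(an),np.sin(an)]))
E
```

```text
fb [450.64 144.96] [500.09 141.53] 49.56709012048873 pocket est [477.1  162.17]
tb [453.79 182.14] [501.89 178.66] 48.23016629432123 pocket est [476.11 161.48]
ft [451.85 144.  ] [501.01 140.53] 49.28054665893956 pocket est [478.16 161.18]
plate [438.55 138.18] [510.8  133.18] 72.41906855246401 pocket est [477.04 161.57]
top pocket [473.86 162.5 ] origin [480.96 240.17]
pin top view [426.3  215.35  76.  ]
pin side [429.01 219.3   65.  ]
pin exp 1.9 [430.15 225.57]
pin exp 1.8 [428.27 220.72]
```

```bash
python3 - <<'E'
from h import *
np.set_printoptions(precision=1,suppress=True)
for ut,us in(((270.5,191),(294,223)),((280,133),(388,200)),):
    X=tri(ut,us);print(X*1e3,proj("top",X),proj("side",X))
print([ray("top",p,z)*1e3 for p in((270.5,191),(290,75)) for z in(0,.2)])
print([ray("side",p,0)*1e3 for p in((294,223),(340,216),(390,197))])
t=cv2.imread("pics/top0.png");s=cv2.imread("pics/side0.png")
cv2.imwrite("pics/cab.png",np.hstack([cv2.resize(t[60:220,190:320],(400,492)),cv2.resize(s[0:240,240:435],(400,492))]))
plan([477,161.8,130],-5.2)
E
```

```text
[522.9  87.8  10.1] [[270.5 190.8]] [[293.8 223. ]]
[736.3  51.4  82.8] [[281.1 121.2]] [[374.  203.3]]
[array([523.7,  88. ,   0. ]), array([493.9,  83.8, 200. ]), array([924.5,  19.2,   0. ]), array([839.3,  24.5, 200. ])]
[array([524.2, 106. ,   0. ]), array([658.8, 138.4,   0. ]), array([827.6, 250.4,   0. ])]
t 4.0 at [ 432.2 -130.2  130.3] zaxis yaw -5.16 xaxis [ 0. -0. -1.]
shift [ -0.3 294.8  18.3] rot [0. 0. 0.]
```

View pics/cab.png

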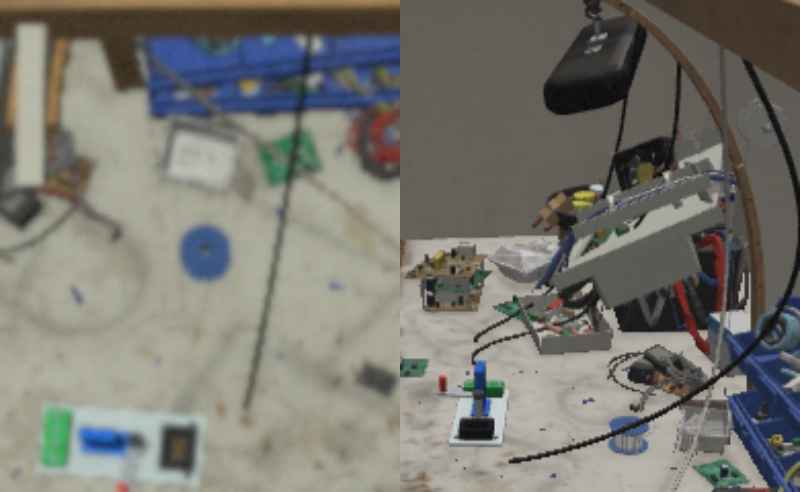

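Request:
arm_command --pt "220 0 30 2 0 0 0" --pt "220 0 65 5 0 0 0" --pt "220 0 105 7 0 0 0" --pt "220 0 145 10 0 0 0" --pt "220 0 185 12 0 0 0" --pt "220 0 225 14 0 0 0" --pt "220 0 265 17 0 0 0" --pt "220 20 285 18 0 0 0" --pt "220 40 295 18.5 0 0 0" --pt "220 60 295 18.5 0 0 0"

```text
time: 5.0
ee_pos: [0.4749, 0.1645, 0.0651]
eef_rot: [0.032, 0.707, -0.031, 0.706]
ft_force: [-0.4, -0.5, -0.4]
width: 0.0287
```

Request:
arm_command --pt "220 0 0 0 0 0 0" --pt "220 0 0 0 0 0 0"

```text
time: 5.2
ee_pos: [0.4751, 0.1623, 0.0663]
eef_rot: [0.033, 0.707, -0.033, 0.706]
ft_force: [0.3, -0.4, -0.4]
width: 0.0292
```

```bash
python3 - <<'E'
from h import *
plan([477,161.8,70],-5.2);s=camera("side")[:,:,::-1];print(read_state()["width"],read_state()["ft_force"])
cv2.imwrite("pics/side4.png",s)
cv2.imwrite("pics/v4.png",cv2.resize(s[165:230,240:320],None,fx=9,fy=9,interpolation=cv2.INTER_NEAREST))
E
```

```text
t 5.2 at [475.1 162.3  66.3] zaxis yaw -5.29 xaxis [-0.0012  0.     -1.    ]
shift [-3.7 -0.4  1.9] rot [-0.0016 -0.0012  0.0001]
0.028577226048087833 [-0.17723041  0.37479847  0.24199174]
```

View pics/v4.png

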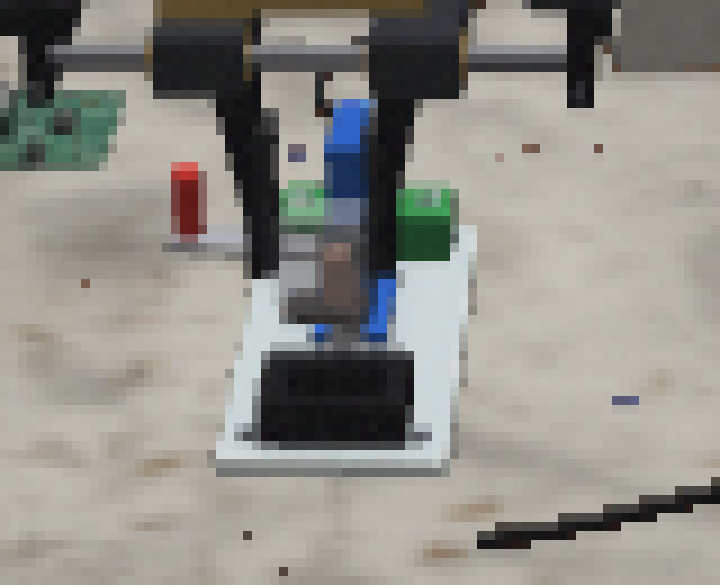

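```bash
python3 - <<'E'
from h import *
np.set_printoptions(precision=2,suppress=True,linewidth=250)
st=read_state();R0=R.from_quat(st["eef_rot"]);p=st["ee_pos"];ax=R0.as_matrix();print(p)
w=st["width"]/2
print("finger inner near/far L, R");print(proj("side",[p+ax[:,2]*s*w+ax[:,1]*q for s in(-1,1) for q in(-.0095,.0095)]))
b=p+ax[:,0]*.0165
print("relay base near L,R",proj("side",[b+ax[:,2]*s*.014-ax[:,1]*.0105 for s in(-1,1)]))
print("relay base z+6? near L,R",proj("side",[b-ax[:,0]*.006+ax[:,2]*s*.014-ax[:,1]*.0105 for s in(-1,1)]))
g=cv2.imread("pics/side4.png").max(2)
print("    ",np.arange(264,290))
for v in range(186,204): print(v,g[v,264:290])
E
```

```text
[0.48 0.16 0.07]
finger inner near/far L, R
[[270.71 195.03]
 [271.31 192.14]
 [280.68 195.11]
 [281.16 192.22]]
relay base near L,R [[270.99 200.35]
 [280.71 200.43]]
relay base z+6? near L,R [[270.91 198.48]
 [280.65 198.56]]
     [264 265 266 267 268 269 270 271 272 273 274 275 276 277 278 279 280 281 282 283 284 285 286 287 288 289]
186 [181 183  98  20  24  28  28 152 164 159 145 145  86  89  89  88  68  26  24  21 117 151 157 143 168 154]
187 [182 185 141  19  22  29  28 124 169 162 148 172 132 136 134 140  94  32  24  19 116 148 139 125 163 149]
188 [185 182 182  25  23  32  26 136 176 176 174 176 136 139 140 140  81  29  24  19 119 152 150 151 153 160]
189 [185 182 182  58  25  28  41 128 136 135 137 138 131 145 139 139  66  30  21  19  66  82  85  86  84  89]
190 [179 178 175  57  24  30  41  85  92  80  82  85  88  90  93  95  49  27  19  17  55  69  67  68  67  65]
191 [186 188 184  99  22  28  34 118 140 139 140  96  85  85  84  85  65  27  19  19  55  68  66  67  66  66]
192 [146 152 157  94  25  30  34 124 146 148 149 106 115 136 120  70  52  27  23  16  55  66  66  68 
[... 518 characters left out ...]
 73 104 201 181 208 214 214 216 217 216]
198 [189 190 190 185 215 215 195 138  77  74  75  71  87  87  90  75  68 100 199 167 213 214 216 217 217 216]
199 [190 190 191 188 218 215 213 129  70  69  69  68  64  75  73  78  66 136 205 146 213 214 216 217 217 216]
200 [186 190 191 195 215 216 215 122  74  42  47  52  49  48  54  62  72 166 202 140 213 214 216 216 216 216]
201 [191 192 192 209 215 216 215 208 206 204 189 204 139  87  67  65 135 198 200 165 213 215 216 217 216 216]
202 [192 192 189 216 215 216 215 213 213 212 140 109  94  90  86  83  97 107 107 162 214 215 216 217 216 215]
203 [191 191 172 217 215 216 176 174 172 173 165 114 125  94  91 115 133 118 129 168 175 215 216 217 216 216]
```

Request:
arm_command --pt "220 4 -0.5 2 0 0 0" --pt "220 12 -0.5 2 0 0 0" --pt "220 20 -0.5 2 0 0 0" --pt "220 20 -0.5 2 0 0 0" --pt "220 20 -0.5 2 0 0 0"

```text
time: 5.75
ee_pos: [0.4772, 0.1618, 0.0463]
eef_rot: [0.032, 0.707, -0.033, 0.706]
ft_force: [0.9, -0.9, -0.2]
width: 0.0289
```

```bash
python3 - <<'E'
from h import *
np.set_printoptions(precision=2,suppress=True,linewidth=250)
plan([477,161.7,28.5],-5.2);s=camera("side")[:,:,::-1];st=read_state();print(st["width"],st["ft_force"])
cv2.imwrite("pics/side5.png",s)
cv2.imwrite("pics/v5.png",cv2.resize(s[180:225,255:300],None,fx=13,fy=13,interpolation=cv2.INTER_NEAREST))
R0=R.from_quat(st["eef_rot"]);p=st["ee_pos"];ax=R0.as_matrix();b=p+ax[:,0]*.0165
print("relay base near L,R",proj("side",[b+ax[:,2]*s*.014-ax[:,1]*.0105 for s in(-1,1)]))
g=s.max(2)
print("    ",np.arange(264,290))
for v in range(194,216): print(v,g[v,264:290])
E
```

```text
t 5.75 at [477.2 161.8  46.3] zaxis yaw -5.27 xaxis [-0. -0. -1.]
shift [17.8 -0.1 -0.2] rot [-0. -0.  0.]
0.028468318314043305 [ 0.18 -0.44  0.54]
relay base near L,R [[271.83 206.75]
 [281.49 206.84]]
     [264 265 266 267 268 269 270 271 272 273 274 275 276 277 278 279 280 281 282 283 284 285 286 287 288 289]
194 [180 177 175 172  21  26  27  28 205 205 204 182 119 114 113 117 121  80  28  22  21 159 206 209 212 210]
195 [190 191 188 185  58  23  26  35 188 210 210 195 155 138 140 137 137  66  30  18  20 166 215 216 218 217]
196 [191 192 189 186  76  20  31  35 144 172 175 167 136 122 123 124 137  49  28  20  21 165 215 217 218 216]
197 [191 191 189 149 114  24  27  40 135 160 162 140 106  93  95  92  94  52  28  25  20 165 215 216 217 217]
198 [191 190 191 185 121  19  28  33 133 161 160 146 103 106 113  99  88  51  29  25  16 166 216 217 218 216]
199 [190 192 191 187 123  22  29  34 136 160 160 157 102 136 133 154  79  52  27  21  19 213 216 218 217 216]
200 [186 191 192 197 119  19  26  33 157 159 134 156 110  96  84  96  81  97  26  21  22 214 216 217 217 217]
201 [191 193 193
[... 933 characters left out ...]
 33  32  31  36  36  23 216 215 214 217]
210 [190 208 215 215 119  24  22  26  22  21  24  23  24  25  20  23  18  25  23  23  24  66 215 215 214 216]
211 [178 215 214 214 118  20  17  17  22  22  20  21  20  23  21  22  19  21  20  18  22  69 216 215 214 216]
212 [161 216 185 157  88  24  18  20  22  20  24  20  23  22  24  22  21  23  21  20  21 115 188 188 214 212]
213 [188 215 144  79  85  23  19  21  24  23  24  21  19  20  23  19  18  19  19  20  23 101  96 117 215 215]
214 [213 214 208 206 161 113 112  65  67  67  67  66  67  67  67  68  67  67  66  66  68 164 168 208 215 207]
215 [216 217 217 217 213 207 207 203 205 202 208 206 205 205 208 209 209 209 208 210 209 213 214 215 218 200]
```

View pics/v5.png

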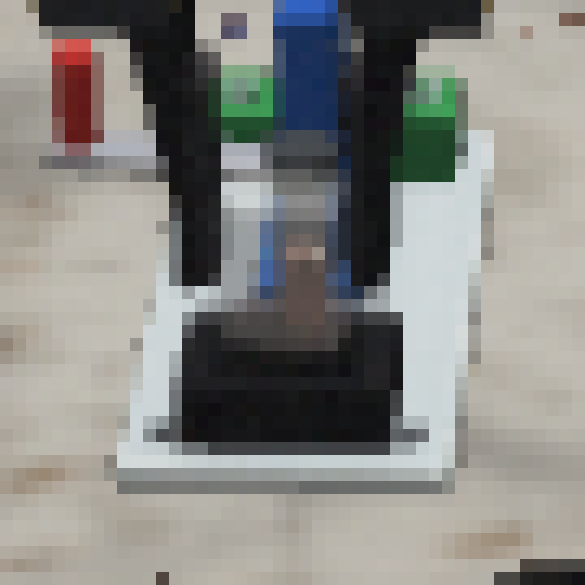

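Request:
arm_command --pt "220 0 0 0.8 0 0 0" --pt "220 3 0 0.8 0 0 0" --pt "220 5 0 0.8 0 0 0" --pt "220 7 0 0.8 0 0 0" --pt "220 8 0 0.8 0 0 0" --pt "220 8 0 0.8 0 0 0"

```text
time: 6.4
ee_pos: [0.479, 0.1613, 0.0395]
eef_rot: [0.032, 0.706, -0.033, 0.707]
ft_force: [-2.6, -3.8, 13.9]
width: 0.0278
```

```bash
python3 - <<'E'
from h import *
plan([477,161.7,28.5],-5.2);st=read_state();print(st["width"],st["ft_force"],st["torque"])
E
```

```text
t 6.4 at [479.  161.3  39.5] zaxis yaw -5.31 xaxis [ 0.0014 -0.001  -1.    ]
shift [11.   0.2 -2.1] rot [-0.0019  0.0015  0.0009]
0.027798880803071777 [-2.63536098 -3.83383318 13.86424177] [-0.8212015   0.54177896  0.0167909 ]
```

Request:
arm_command --pt "220 -1 -0.5 -0.5 0 0 0" --pt "220 -1 -1.2 -1 0 0 0" --pt "220 -1 -1.2 -1 0 0 0"

```text
time: 6.7
ee_pos: [0.4772, 0.1607, 0.0396]
eef_rot: [0.033, 0.706, -0.032, 0.706]
ft_force: [-0.5, -0.1, 2.9]
width: 0.0277
```

```bash
python3 - <<'E'
from h import *
np.set_printoptions(precision=2,suppress=True,linewidth=250)
plan([477,161.7,28.5],-5.2);s=camera("side")[:,:,::-1];st=read_state();print(st["width"],st["ft_force"],st["torque"])
cv2.imwrite("pics/side6.png",s)
cv2.imwrite("pics/v6.png",cv2.resize(s[180:225,255:300],None,fx=13,fy=13,interpolation=cv2.INTER_NEAREST))
g=s.max(2)
print("    ",np.arange(264,290))
for v in range(199,217): print(v,g[v,264:290])
E
```

```text
t 6.7 at [477.2 160.7  39.6] zaxis yaw -5.27 xaxis [ 0.  0. -1.]
shift [11.1  1.  -0.3] rot [-0.  0. -0.]
0.027865114621428547 [0.28 0.46 2.73] [ 0.   -0.09 -0.01]
     [264 265 266 267 268 269 270 271 272 273 274 275 276 277 278 279 280 281 282 283 284 285 286 287 288 289]
199 [190 192 191 189 123  21  29  36 112 163 164 161 107  95  96  93  92  55  31  19  15 215 216 217 217 217]
200 [186 191 191 197 165  22  28  27 106 158 133 154 117 129 135 120  84  69  29  21  19 173 216 217 217 216]
201 [192 193 195 211 168  20  27  31 106 159 147 157 107 141 144 110 111  87  28  20  20 213 217 218 217 217]
202 [193 192 190 216 169  18  29  29 130 159 117  98  79  92  93  88  89  61  31  22  67 215 217 218 217 216]
203 [193 192 172 218 169  21  27  27 134 136 132 103  79  88  86  87  97  62  29  24  69 216 216 218 217 216]
204 [191 193 194 216 213  71  33  35  71  78  75  74  75  88  88  88  75  52  32  25  39  84 216 217 216 215]
205 [193 194 215 216 215  81  35  37  54  70  71  71  73  88  87  89  75  67  34  34  36  32 216 216 216 215]
206 [193 153 214 215 216  44  36  34  61  68  69  68  7
[... 454 characters left out ...]
 25  22  18  23  24  66 216 216 215 216]
211 [180 215 215 214 118  22  22  21  23  21  20  23  22  21  19  19  20  24  23  25  24  70 216 215 214 216]
212 [161 216 185 158  89  20  24  17  21  19  23  20  20  21  21  24  23  21  20  21  22 116 188 186 215 212]
213 [187 215 145  79  84  22  22  23  18  25  23  21  19  20  23  18  23  24  23  25  24 103  95 118 215 216]
214 [213 215 209 207 160 112 113  67  67  67  66  69  67  66  68  69  68  67  67  68  69 164 167 209 215 207]
215 [216 217 216 217 214 208 208 203 205 203 209 205 206 205 208 209 209 209 207 210 210 214 214 214 218 201]
216 [143 145 146 147 149 150 149 150 151 153 156 154 155 157 163 159 164 163 165 166 167 175 175 176 191 151]
```

View pics/v6.png

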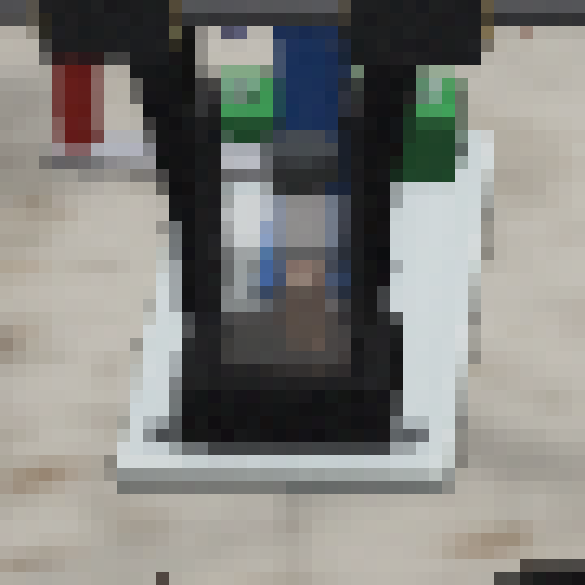

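Request:
arm_command --pt "220 1 0 0 0 0 0" --pt "220 2 0 0 0 0 0" --pt "220 3 0 0 0 0 0" --pt "220 3 0 0 0 0 0"

```text
time: 7.15
ee_pos: [0.4772, 0.16, 0.0371]
eef_rot: [0.032, 0.706, -0.033, 0.706]
ft_force: [-2.8, -3.5, 14.5]
width: 0.0278
```

Request:
arm_command --pt "220 -3 0 0 0 0 0" --pt "220 -3 -0.5 -0.8 0 0 0" --pt "220 -3 -1 -1.5 0 0 0" --pt "220 -3 -1 -1.5 0 0 0"

```text
time: 7.55
ee_pos: [0.4756, 0.1598, 0.0394]
eef_rot: [0.033, 0.706, -0.032, 0.706]
ft_force: [0.5, 0.7, -0.7]
width: 0.0282
```

```bash
python3 - <<'E'
from h import *
np.set_printoptions(precision=2,suppress=True,linewidth=250)
plan([477,161.7,28.5],-5.2);s=camera("side")[:,:,::-1];st=read_state();print(st["width"],st["ft_force"],st["torque"])
cv2.imwrite("pics/side7.png",s)
cv2.imwrite("pics/v7.png",cv2.resize(s[180:225,255:300],None,fx=13,fy=13,interpolation=cv2.INTER_NEAREST))
g=s.max(2)
print("    ",np.arange(264,290))
for v in range(190,217): print(v,g[v,264:290])
E
```

```text
t 7.55 at [475.6 159.8  39.4] zaxis yaw -5.27 xaxis [ 0.  0. -1.]
shift [10.9  2.1  1.2] rot [-0.  0. -0.]
0.028215182361394416 [ 1.29  0.54 -0.94] [ 0.07 -0.38  0.06]
     [264 265 266 267 268 269 270 271 272 273 274 275 276 277 278 279 280 281 282 283 284 285 286 287 288 289]
190 [180 135  22  22  17  27  28  44  94  67  68  72  79  81  81  80  54  27  24  18  21  33  69  68  68  68]
191 [187 185  24  21  19  28  25 140 179 179 179 100  81  80  79  80  66  26  19  21  17  53  68  68  67  68]
192 [147 152  77  20  22  27  30 107 189 192 196 109  55  60  64  55  43  27  24  20  22  54  68  67  66  66]
193 [149 123  70  22  23  28  29  60 103 106 111 103  46  43  45  41  36  28  24  19  26  66  69  67  68  69]
194 [180 176 173  21  22  28  27  73 205 204 204 163  63  59  59  47  54  29  28  21  67 205 208 208 211 210]
195 [190 190 189  59  20  29  28  66 211 210 210 194 151 135 136 134 136  30  28  20  69 213 215 216 218 216]
196 [191 192 190  99  19  26  30  84 211 210 210 199 158 141 140 139 141  29  24  21 111 214 216 218 219 216]
197 [191 191 190 141  23  26  27 107 211 211 210 18
[... 1448 characters left out ...]
 20  24  23  22  26  71 216 215 214 216]
211 [180 215 215 214 119  21  22  25  21  22  25  20  18  21  23  23  22  23  24  20  20  68 216 214 213 214]
212 [163 216 156 157  88  21  21  21  23  22  21  19  25  25  23  21  21  22  25  22  16 116 188 186 214 211]
213 [187 215 141  79  83  23  21  16  24  22  21  23  22  20  20  17  21  23  22  21  24 102  95 117 216 216]
214 [214 213 207 206 161 113 113  67  68  67  67  67  66  65  67  67  68  68  67  69  70 163 168 209 216 207]
215 [215 217 216 217 214 208 207 203 205 202 207 205 205 205 208 210 208 210 208 210 209 214 214 215 218 200]
216 [143 143 147 147 149 151 151 151 150 153 155 154 156 158 162 159 163 163 165 166 167 174 175 176 191 151]
```

View pics/v7.png

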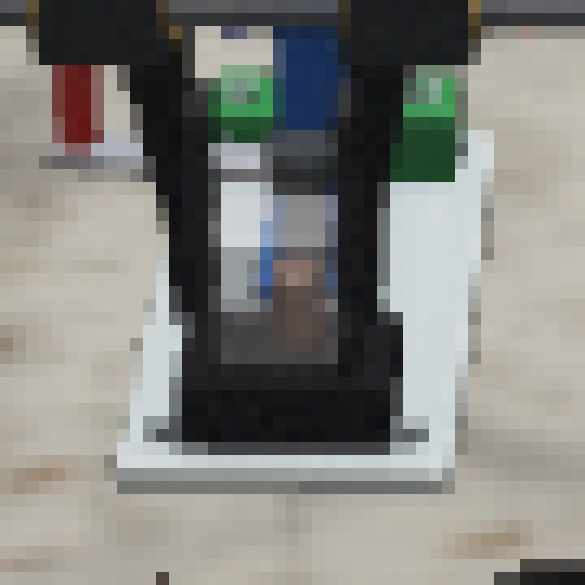

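```bash
python3 - <<'E'
from h import *
np.set_printoptions(precision=2,suppress=True,linewidth=250)
f=lambda x,y,z:proj("side",[[x/1e3,y/1e3,z/1e3]])[0]
for nm,x,y,z in(("v4",475.1,162.3,66.3),("v5",477.2,161.8,46.3),("v6",477.2,160.7,39.6),("v7",475.6,159.8,39.4)):
    print(nm,"front top",f(x,y-10.5,z+17.5),"front bot",f(x,y-10.5,z-16.5))
print("pocket front rim z26",f(477-1,161.7-11.5,26),"block centre line ft,tb",f(475.4,142.7,26),f(478.8,180.6,26))
for n in(4,5,6,7):
    g=cv2.imread(f"pics/side{n}.png").max(2);print(n);print(g[186:204,272:275].T)
E
```

```text
v4 front top [275.61 189.93] front bot [275.98 200.63]
v5 front top [276.57 196.31] front bot [276.93 206.87]
v6 front top [276.64 198.58] front bot [277.01 209.1 ]
v7 front top [276.09 198.8 ] front bot [276.46 209.33]
pocket front rim z26 [276.56 208.23] block centre line ft,tb [276.38 209.44] [277.39 203.43]
4
[[164 169 176 136  92 140 146  94 155 160 160 122  77  70  74 206 213 172]
 [159 162 176 135  80 139 148  97 154 160 160 104  74  69  42 204 212 173]
 [145 148 174 137  82 140 149 100 155 157 159 106  75  69  47 189 140 165]]
5
[[162 142 151  79  94 180 189 111 205 188 144 135 133 136 157 160 159 137]
 [147 130 150  79  68 179 191 137 205 210 172 160 161 160 159 160 160 120]
 [160 111 150  80  69 179 194 141 204 210 175 162 160 160 134 150 119 100]]
6
[[161 141 152  78  93 179 189 102 159 162 187 165 154 112 106 106 130 134]
 [146 130 149  80  68 178 193 107 205 211 211 210 206 163 158 159 159 136]
 [162 111 149  80  68 179 195 112 206 210 210 211 204 164 133 147 117 132]]
7
[[161 142 151  80  94 179 189 103 205 211 211 211 214 158 160 159 158 137]
 [145 131 150  81  67 179 192 106 204 210 210 211 214 158 158 159 158 136]
 [161 111 149  79  68 179 196 111 204 210 210 210 214 158 132 147 116 132]]
```

Request:
arm_command --pt "220 2 0 0 0 0 0" --pt "220 4 0 0 0 0 0" --pt "220 5 0 0 0 0 0"

```text
time: 7.9
ee_pos: [0.4758, 0.1592, 0.0351]
eef_rot: [0.032, 0.706, -0.033, 0.706]
ft_force: [-3.1, -4.9, 15.0]
width: 0.028
```

```bash
python3 - <<'E'
from h import *
plan([477,161.7,28.5],-5.2);st=read_state();print(st["width"],st["ft_force"],st["torque"])
E
```

```text
t 7.9 at [475.8 159.2  35.1] zaxis yaw -5.29 xaxis [ 2.0e-04 -1.4e-03 -1.0e+00]
shift [6.6 2.6 1. ] rot [-0.0016  0.0003  0.0014]
0.028025386259592406 [-3.09674347 -4.87563973 14.95329237] [-0.95409328  0.77688366  0.05010602]
```

```bash
python3 - <<'E'
from h import *
np.set_printoptions(precision=2,suppress=True,linewidth=250)
f=lambda x,y,z:proj("side",[[x/1e3,y/1e3,z/1e3]])[0]
s=camera("side")[:,:,::-1];cv2.imwrite("pics/side8.png",s);t=camera("top")[:,:,::-1];cv2.imwrite("pics/top8.png",t)
p=read_state()["ee_pos"]*1000;print(p,"front top",f(p[0],p[1]-10.5,p[2]+17.5))
cv2.imwrite("pics/v8.png",np.hstack([cv2.resize(s[170:225,255:300],None,fx=9,fy=9,interpolation=cv2.INTER_NEAREST),cv2.resize(t[175:230,200:245+10],None,fx=7,fy=9,interpolation=cv2.INTER_CUBIC)]))
g=s.max(2)
for v in range(186,212): print(v,g[v,266:288])
E
```

```text
[475.77 159.1   35.02] front top [276.2  200.28]
186 [ 28  28  18  29 192 151 161 146 161 148  85  90  89  88  84  38  26  30  29  29  27  66]
187 [ 20  21  25  24 128 131 143 129 112 150  84  90  89  89  82  54  39  22  20  26  34 119]
188 [ 21  20  20  23  65  99 151 150 150 153  80  90  89  88  82  55  31  21  22  23  80 152]
189 [24 24 19 46 56 53 79 81 79 80 63 89 90 89 76 58 29 19 17 20 63 85]
190 [24 21 17 35 45 46 93 68 67 73 79 82 81 80 67 43 31 18 18 19 66 68]
191 [ 21  20  23  29  31  63 180 179 179 101  82  80  79  80  67  31  24  22  18  30  68  66]
192 [ 23  18  19  22  28 102 190 192 186 110  57  62  63  53  42  27  21  13  23  32  65  67]
193 [ 68  21  23  23  31  59 102 106 109 104  45  44  43  42  37  30  24  22  20  54  67  67]
194 [ 97  24  23  29  28 116 207 206 206 164  52  46  42  40  46  28  24  19  19 158 207 209]
195 [184  23  21  26  30  80 213 213 212 186 115  85  85  82  80  28  28  20  22 210 215 216]
196 [191  60  25  30  25  66 212 210 209 199 155 138 138 135 137  45  25  20  66 213 215 217]
197 [190 101  20  25  28  48 211 210 210 187 154 141 141 139 
[... 648 characters left out ...]
3  84  79  66  28  28  20  50  82 217 217]
205 [214 216 115  24  29  40  53  69  71  71  75  83  86  79  66  34  27  18  32  32 216 217]
206 [214 216 210  36  37  41  59  66  68  68  68  83  83  82  68  47  24  31  36  27 216 216]
207 [217 215 178  39  38  38  71  67  68  68  63  80  85  75  73  43  24  35  36  24 216 215]
208 [218 215 174  38  35  39  59  68  69  69  70  69  70  71  71  35  28  37  36  24 216 215]
209 [216 216 132  30  33  31  37  39  37  38  40  39  37  38  40  33  34  38  36  22 216 215]
210 [215 214 118  24  23  21  19  24  21  23  22  26  26  23  23  20  22  23  20  67 217 216]
211 [215 214 118  22  25  18  21  24  26  23  22  22  22  17  22  18  21  19  22  71 216 215]
```

View pics/v8.png

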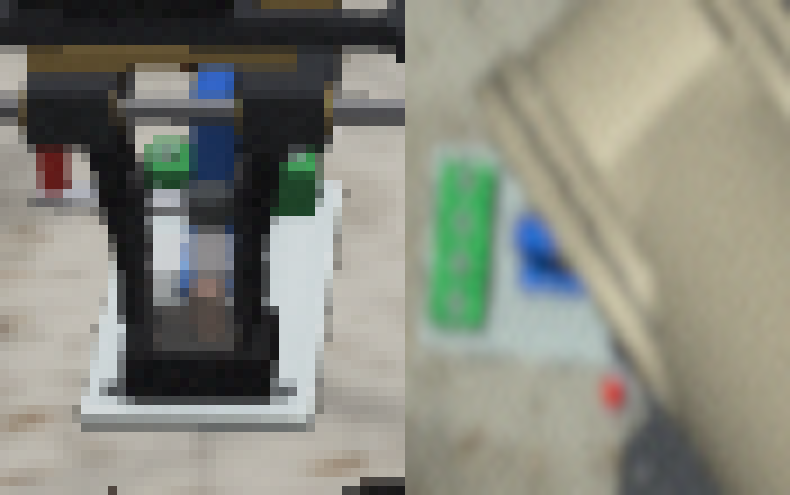

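Request:
arm_command --pt "220 -4 0 0 0 0 0" --pt "220 -10 0 0 0 0 0" --pt "220 -20 0 0 0 0 0" --pt "220 -31 0 0 0 0 0" --pt "220 -31 0 0 0 0 0" --pt "220 -31 0 0 0 0 0"

```text
time: 8.6
ee_pos: [0.4758, 0.1597, 0.0659]
eef_rot: [0.033, 0.706, -0.033, 0.707]
ft_force: [-0.8, -0.3, -0.7]
width: 0.0278
```

```bash
python3 - <<'E'
from h import *
np.set_printoptions(precision=2,suppress=True,linewidth=250)
f=lambda x,y,z:proj("side",[[x/1e3,y/1e3,z/1e3]])[0]
s=camera("side")[:,:,::-1];cv2.imwrite("pics/side9.png",s)
st=read_state();p=st["ee_pos"]*1000;print(p,st["ft_force"],"front top",f(p[0],p[1]-10.5,p[2]+17.5),"bot",f(p[0],p[1]-10.5,p[2]-16.5),"backbot",f(p[0],p[1]+10.5,p[2]-16.5))
cv2.imwrite("pics/v9.png",cv2.resize(s[170:225,255:300],None,fx=10,fy=10,interpolation=cv2.INTER_NEAREST))
g=s.max(2)
for v in range(184,206): print(v,g[v,266:288])
E
```

```text
[475.48 159.56  65.49] [-0.21  0.13  0.17] front top [275.76 190.6 ] bot [276.13 201.31] backbot [276.06 198.06]
184 [ 57  20  17  32  27 192 191 191 191 192  73  90  88  87  55  30  23  21  19 187 190 190]
185 [ 97  22  26  29  23 121 169 167 167 136 105  90  88  88  56  27  21  22  57 176 177 177]
186 [139  21  19  31  27 102 173 165 174 165 123 124 125 123  94  28  24  21  82 150 162 142]
187 [184  20  21  30  30 117 169 162 153 172 135 140 138 138 108  29  27  21 112 149 141 126]
188 [185 101  21  31  29 140 173 174 173 174 136 141 140 140 107  31  21  20 118 152 150 150]
189 [183 101  22  28  28 121 132 132 133 133 128 139 139 140 105  29  21  16  59  85  84  86]
190 [176 133  18  27  23  97 121 107 108 110 114 116 124 124  85  29  21  23  44  68  67  68]
191 [183 143  21  23  30  75 139 136 136  85 105 136 123  79  69  29  23  17  42  67  68  67]
192 [155 131  18  26  30  73 143 144 146 100 129 138 134  86  53  30  28  24  42  66  68  64]
193 [121  88  20  26  30  62  92  94  98  90  85  99  73  70  52  27  25  19  53  68  67  67]
194 [174 172  23  24  31 102 153 151 152 104  7
[... 380 characters left out ...]
4  68  70  79 107 207 162 213 214 215 216]
199 [190 193 215 215 215 151  45  45  50  53  54  52  51  56  61 164 206 142 213 214 216 217]
200 [190 200 216 216 215 210 205 204 181 199 108  87  86  80 108 168 204 133 213 214 216 217]
201 [193 210 215 215 214 214 213 213 197 213 142  90  88  85 139 199 208 163 213 215 216 217]
202 [189 215 216 216 215 213 213 213 144 109  92  89  87  84  97 106 110 161 213 214 216 217]
203 [167 217 215 215 175 174 174 172 167 114 125  91  92 116 133 118 130 169 214 214 216 217]
204 [193 215 216 104  68  66  68  68  68  52  56  45  47  51  58  52  55  67  84 104 215 217]
205 [215 215 214  81  37  35  30  29  29  28  28  29  27  29  28  29  31  36  35  79 216 215]
```

View pics/v9.png

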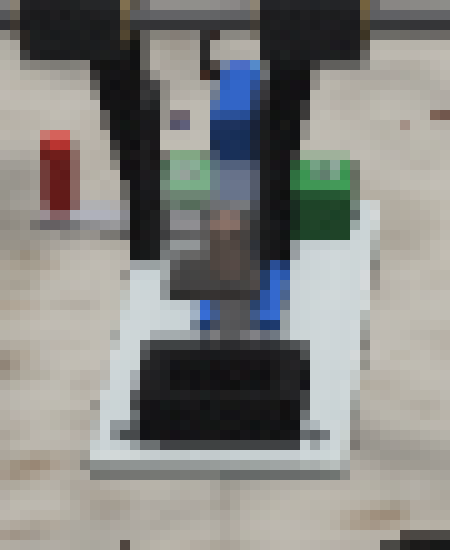

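```bash
python3 - <<'E'
from h import *
print(proj("side",[[.45,.04,0]]),proj("top",[[.45,.04,0]]))
s=cv2.imread("pics/side9.png");u,v=proj("side",[[.45,.04,0]])[0].astype(int)
cv2.imwrite("pics/spot.png",cv2.resize(s[v-30:v+30,u-40:u+40],None,fx=8,fy=8))
plan([450,40,66],-5.2)
E
```

```text
[[267.76541288 235.74282284]] [[285.11945218 212.93607628]]
t 8.65 at [475.5 159.6  65.5] zaxis yaw -5.28 xaxis [ 1.e-04 -3.e-04 -1.e+00]
shift [  -0.5 -121.4  -14.4] rot [-0.0015  0.0001  0.0003]
```

View pics/spot.png

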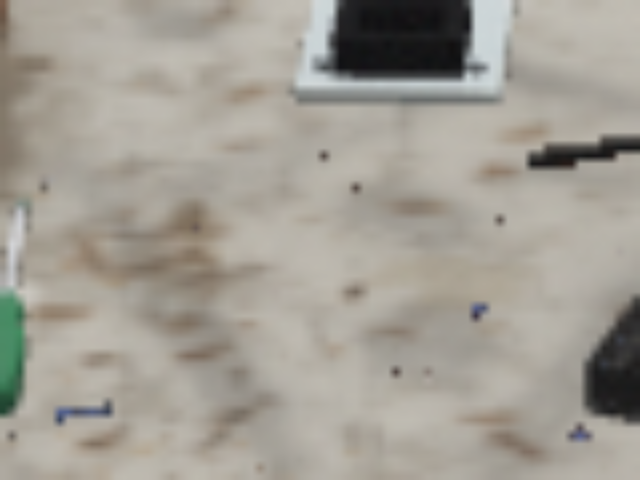

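Request:
arm_command --pt "220 0 -30 -5 0 0 0" --pt "220 0 -70 -10 0 0 0" --pt "220 0 -105 -18 0 0 0" --pt "220 10 -110 -20 0 0 0" --pt "220 30 -110 -20 0 0 0" --pt "220 42 -110 -20 0 0 0" --pt "220 46 -110 -20 0 0 0" --pt "220 48 -110 -20 0 0 0" --pt "220 48 -110 -20 0 0 0"

```text
time: 9.55
ee_pos: [0.4456, 0.0526, 0.0176]
eef_rot: [0.032, 0.706, -0.032, 0.706]
ft_force: [0.9, 0.4, -0.6]
width: 0.0276
```

Request:
arm_command --pt "220 1 0 0 0 0 0" --pt "220 2 0 0 0 0 0" --pt "220 3 0 0 0 0 0" --pt "220 3 0 0 0 0 0"

```text
time: 9.95
ee_pos: [0.4455, 0.052, 0.0146]
eef_rot: [0.032, 0.706, -0.033, 0.706]
ft_force: [0.5, -0.1, -0.0]
width: 0.0281
```

Request:
arm_command --pt "220 1 0 0 0 0 0" --pt "220 2 0 0 0 0 0" --pt "220 2 0 0 0 0 0"

```text
time: 10.25
ee_pos: [0.4457, 0.0522, 0.0132]
eef_rot: [0.032, 0.706, -0.033, 0.706]
ft_force: [-3.4, -0.1, 12.7]
width: 0.0284
```

```bash
python3 - <<'E'
from h import *
np.set_printoptions(precision=2,suppress=True,linewidth=250)
f=lambda x,y,z:proj("side",[[x/1e3,y/1e3,z/1e3]])[0]
s=camera("side")[:,:,::-1];cv2.imwrite("pics/side10.png",s)
st=read_state();p=st["ee_pos"]*1000;print(p,st["ft_force"],"front top",f(p[0],p[1]-10.5,34),"bot",f(p[0],p[1]-10.5,0))
cv2.imwrite("pics/v10.png",cv2.resize(s[205:255,245:295],None,fx=11,fy=11,interpolation=cv2.INTER_NEAREST))
E
```

```text
[445.77  52.16  13.18] [-3.99  0.3  12.31] front top [265.7 224.6] bot [266.21 235.48]
```

View pics/v10.png

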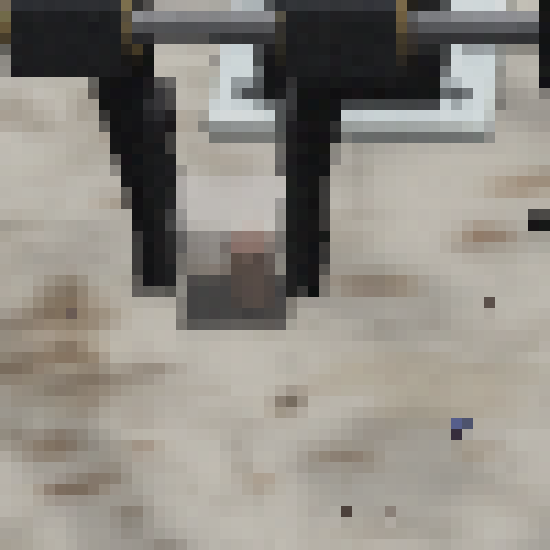

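Request:
arm_command --pt "190 -1 0 0 0 0 0" --pt "150 -1 0 0 0 0 0" --pt "110 -1 0 0 0 0 0" --pt "110 -4 0 0 0 0 0" --pt "110 -4 0 0 0 0 0"

```text
time: 10.8
ee_pos: [0.4457, 0.0521, 0.0168]
eef_rot: [0.033, 0.706, -0.033, 0.707]
ft_force: [0.3, -0.6, 1.1]
width: 0.0474
```

```bash
python3 - <<'E'
from h import *
np.set_printoptions(precision=2,suppress=True,linewidth=250)
f=lambda x,y,z:proj("side",[[x/1e3,y/1e3,z/1e3]])[0]
s=camera("side")[:,:,::-1];cv2.imwrite("pics/side11.png",s)
st=read_state();p=st["ee_pos"]*1000;print(p,st["width"],st["ft_force"],"front top",f(p[0],p[1]-10.5,34),"bot",f(p[0],p[1]-10.5,0),"back top",f(p[0],p[1]+10.5,34))
cv2.imwrite("pics/v11.png",cv2.resize(s[205:255,245:295],None,fx=11,fy=11,interpolation=cv2.INTER_NEAREST))
g=s.max(2)
for v in range(214,240): print(v,g[v,252:280])
E
```

```text
[445.65  51.98  16.7 ] 0.04835784029083587 [ 0.18  0.56 -0.12] front top [265.66 224.64] bot [266.17 235.52] back top [265.72 220.85]
214 [ 20  23  32  39  27 146 188 188 187 186 185 185 208 215 210 207 160 113 114  67  67  68  45  31  17  21  20  21]
215 [ 25  18  26  30  24 137 172 173 176 175 172 163 216 217 217 219 214 208 208 205 206 203  30  30  21  17  23 161]
216 [ 19  23  22  30  28 153 153 160 171 173 171 131 144 144 149 147 149 150 149 152 152 154  29  25  18  20  15 124]
217 [ 20  21  24  30  23 164 172 178 182 181 178 176 116 118 118 118 119 120 122 120 121 122  29  27  23  22  21 102]
218 [ 21  21  25  26  28 112 184 185 183 179 174 176 175 177 181 184 183 185 184 184 182 179  29  27  18  22  54 168]
219 [ 21  23  24  30  23 107 188 188 187 182 175 174 173 174 175 176 180 184 183 184 179 178  63  30  23  22  55 177]
220 [ 96  18  22  27  27 107 190 189 189 187 186 181 177 174 174 177 183 185 185 172 177 177  99  27  18  19 128 181]
221 [102  20  26  28  29 106 185 185 186 191 191 190 185 184 185 188 191 191 195 160 176 175 101  30  23  21 137 183]
222 [181  19  19  29  
[... 1401 characters left out ...]
7 152 164 174 181 188 189 189 189 124  81  82  93  93  94  92  91  92  93 166 175 171 173 174 173 170 164 155]
235 [163 171 180 186 187 188 188 191 190 183 180 180 182 183 183 181 180 178 179 181 180 178 179 178 174 169 163 158]
236 [149 168 181 188 187 185 187 190 189 187 185 186 189 189 191 190 189 188 186 184 183 182 182 181 180 177 176 171]
237 [139 149 166 181 181 179 179 181 185 184 185 188 191 190 191 191 190 187 183 179 183 186 182 181 178 179 176 173]
238 [147 145 154 166 161 154 152 152 167 173 181 186 189 189 192 192 191 188 182 180 184 187 183 179 178 176 175 173]
239 [129 128 135 145 149 154 158 169 177 180 183 184 185 187 188 190 189 189 188 186 182 180 178 178 177 177 176 175]
```

View pics/v11.png

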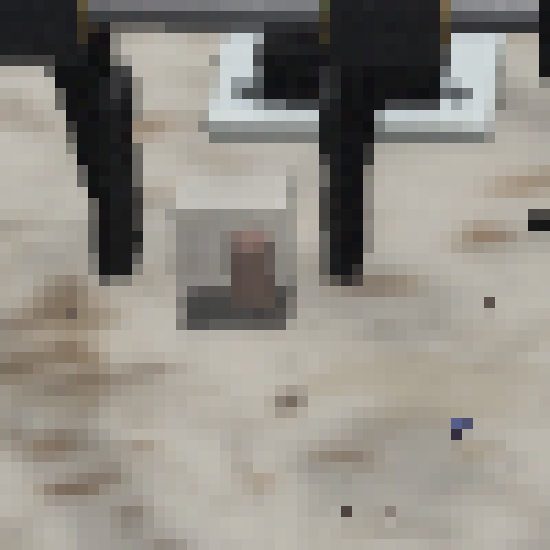

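```bash
python3 - <<'E'
from h import *
for p,z in(((266.0,234.35),0),((265.7,223.5),.034)): print(ray("side",p,z)*1e3)
st=read_state();p=st["ee_pos"]*1000
plan([445.6,ray("side",(266,234.35),0)[1]*1e3+10.5,17.5],-5.2)
E
```

```text
[445.14227807  47.76550734   0.        ]
[445.72630075  47.72705726  34.        ]
t 10.85 at [445.7  52.   16.7] zaxis yaw -5.28 xaxis [ 4.e-04 -1.e-04 -1.e+00]
shift [-0.8  6.3 -0.6] rot [-0.0013  0.0004  0.0001]
```

Request:
arm_command --newtons 40 --pt "110 -0.5 6 0 0 0 0" --pt "110 -0.5 6 0 0 0 0" --pt "180 -0.5 6 0 0 0 0" --pt "225 -0.5 6 0 0 0 0" --pt "225 -0.5 6 0 0 0 0" --pt "225 -0.5 6 0 0 0 0" --pt "225 -0.5 6 0 0 0 0"

```text
time: 11.55
ee_pos: [0.446, 0.0579, 0.017]
eef_rot: [0.033, 0.706, -0.033, 0.706]
ft_force: [-0.7, 0.0, 0.0]
width: 0.0277
```

```bash
python3 - <<'E'
from h import *
st=read_state();print(st["width"],st["ft_force"])
plan([477.5,159.8,66],-5.2)
E
```

```text
0.027691642243340774 [-0.7381169   0.04502115  0.03158391]
t 11.55 at [446.   57.9  17. ] zaxis yaw -5.28 xaxis [ 0.e+00 -1.e-04 -1.e+00]
shift [-49.  104.4  22. ] rot [-0.0014  0.      0.0001]
```

Request:
arm_command --pt "225 -15 0 0 0 0 0" --pt "225 -49 0 0 0 0 0" --pt "225 -55 35 7 0 0 0" --pt "225 -55 70 15 0 0 0" --pt "225 -52 100 21 0 0 0" --pt "225 -49 104.4 22 0 0 0" --pt "225 -49 104.4 22 0 0 0" --pt "225 -49 104.4 22 0 0 0"

```text
time: 12.35
ee_pos: [0.4774, 0.1589, 0.0663]
eef_rot: [0.032, 0.706, -0.033, 0.706]
ft_force: [-0.4, -0.8, -1.2]
width: 0.0277
```

```bash
cat >> h.py <<'E'
def look(n,box,scale):
    s=camera("side")[:,:,::-1].copy();cv2.imwrite(f"pics/side{n}.png",s)
    x0,y0,x1,y1=box;cv2.imwrite(f"pics/v{n}.png",cv2.resize(s[y0:y1,x0:x1],None,fx=scale,fy=scale,interpolation=cv2.INTER_NEAREST));return s
f1=lambda x,y,z:proj("side",[[x/1e3,y/1e3,z/1e3]])[0]
E
python3 - <<'E'
from h import *
np.set_printoptions(precision=2,suppress=True,linewidth=250)
s=look(12,(255,170,300,225),10);st=read_state();p=st["ee_pos"]*1000
print(p,st["width"],st["ft_force"],"front top",f1(p[0],p[1]-10.5,p[2]+17),"bot",f1(p[0],p[1]-10.5,p[2]-17))
g=s.max(2)
for v in range(192,206): print(v,g[v,266:288])
E
```

```text
[477.48 158.59  66.26] 0.027610705735950276 [ 0.11  0.34 -0.23] front top [276.46 190.63] bot [276.83 201.35]
192 [156 168  98  21  30  41 124 148 150 100  71  75  73  69  67  41  32  20  23  66  66  66]
193 [122 127  76  20  27  41  84  97 101  90  84 116 116  96  62  34  28  20  28  67  67  67]
194 [175 174  96  21  26  42 154 154 155 130  88 121 144 109  72  41  28  20  64 204 207 209]
195 [188 185 102  21  29  63 158 159 159 145  88  93  95  90  84  53  29  22 112 213 214 216]
196 [189 187 210 113 163 152 160 160 159 149  87  89  87  87  86  65 152 149 161 214 215 216]
197 [188 148 214 209 212 197 160 159 160 146  86  91  89  89  83  93 197 175 207 214 214 216]
198 [190 184 216 216 215 202 139 123 123 117  88  91  91  89  72  90 207 162 213 214 215 217]
199 [192 194 214 215 215 200 111  78  77  74  74  87  86  85  71  97 205 141 213 215 215 216]
200 [191 201 215 216 216 200 104  70  68  70  69  75  74  73  78 118 204 134 213 215 216 216]
201 [193 211 215 216 215 213  73  45  48  52  56  55  54  55  57 157 208 160 214 215 216 217]
202 [190 216 216 216 214 214 205 156 126  71  67  67  68  64  72 100 109 162 214 215 216 217]
203 [167 218 216 215 176 174 174 168 166 113 125  90  89 115 131 117 130 168 215 214 216 217]
204 [193 216 215 103  68  67  68  67  67  52  56  45  46  52  57  52  57  67  83 104 216 217]
205 [215 215 215  81  35  33  28  28  31  27  30  26  30  28  29  29  30  36  36  81 215 216]
```

View pics/v12.png

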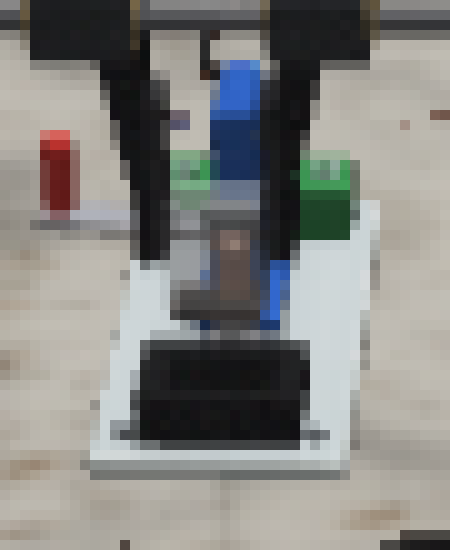

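Request:
arm_command --pt "225 5 3 0.6 0 0 0" --pt "225 13 3 0.6 0 0 0" --pt "225 18 3 0.6 0 0 0" --pt "225 21 3 0.6 0 0 0" --pt "225 23 3 0.6 0 0 0" --pt "225 25 3 0.6 0 0 0" --pt "225 25 3 0.6 0 0 0"

```text
time: 13.1
ee_pos: [0.4783, 0.1628, 0.0408]
eef_rot: [0.032, 0.706, -0.033, 0.706]
ft_force: [1.5, 0.2, -1.1]
width: 0.0278
```

```bash
python3 - <<'E'
from h import *
np.set_printoptions(precision=2,suppress=True,linewidth=250)
s=look(13,(255,170,300,225),10);st=read_state();p=st["ee_pos"]*1000
print(p,st["width"],st["ft_force"],st["torque"],"front top",f1(p[0],p[1]-10.5,p[2]+17),"bot",f1(p[0],p[1]-10.5,p[2]-17))
g=s.max(2)
for v in range(194,212): print(v,g[v,266:288])
E
```

```text
[478.42 162.92  41.03] 0.02744044739248426 [ 0.09  0.52 -0.72] [-0.01 -0.05  0.06] front top [277.05 197.93] bot [277.41 208.45]
194 [175 174  58  23  29  30  72 204 206 163  53  42  40  50  58  77  29  24  23 111 207 209]
195 [188 184 101  20  27  29  62 211 211 195 140 111 112 107 106  80  29  26  17 162 216 216]
196 [189 186 164  22  28  29  83 211 209 200 153 140 140 136 134 105  30  23  19 122 216 216]
197 [189 150 212  22  27  29 106 211 211 197 155 142 141 139 137 108  29  19  20 117 215 216]
198 [192 185 217  23  26  29  73 192 192 182 138 125 125 122 131 101  27  25  18 119 216 217]
199 [192 195 215  21  27  29  60 164 163 156 107  94  94  92  91 103  32  25  21 117 216 217]
200 [192 202 216  23  22  28  58 160 147 156 102 102 113 104 102 104  27  26  19 164 216 217]
201 [194 211 215  67  23  30  74 160 151 159 113 133 137 134 119 126  30  21  23 167 216 218]
202 [190 216 217  70  22  30  99 160 121  99  85  90  85  93  84  95  29  23  22 213 216 217]
203 [168 218 216 115  71  74 101 137 133 105 111  86  86  89  95 106  33  24  68 215 217 217]
204 [193 215 216  87  43  42  62  72  72  67  69  85  89  90  81  69  45  33  40 106 216 217]
205 [215 215 216  80  37  35  51  71  74  77  77  87  91  91  77  61  41  36  34  81 217 216]
206 [215 215 216  45  36  36  46  70  74  73  73  77  85  90  79  72  32  35  37  35 216 216]
207 [216 215 176  37  35  29  37  77  70  70  71  74  78  80  75  87  33  36  37  26 217 215]
208 [216 215 172  38  37  29  37  60  55  65  70  72  71  73  72  65  31  36  35  25 216 215]
209 [215 215  92  33  34  30  34  37  33  35  38  38  38  36  39  36  31  35  37  67 216 215]
210 [214 214  71  21  24  21  23  22  23  25  22  24  24  19  21  23  24  21  21  69 216 215]
211 [215 214 116  19  22  21  21  20  20  20  23  23  23  25  22  22  22  22  24 116 216 215]
```

View pics/v13.png

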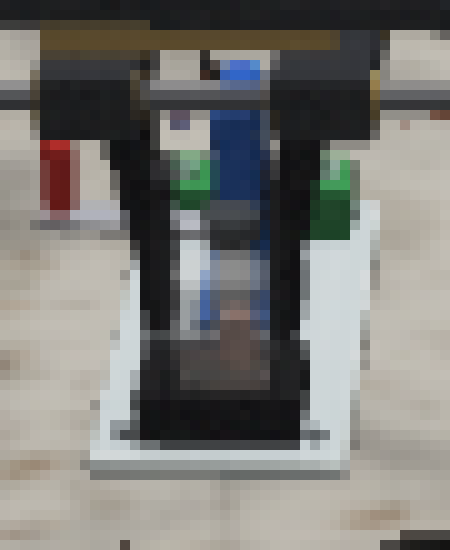

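Request:
arm_command --pt "225 0.5 0 0 0 0 0" --pt "225 1 0 0 0 0 0" --pt "225 1.5 0 0 0 0 0" --pt "225 1.5 0 0 0 0 0"

```text
time: 13.55
ee_pos: [0.4784, 0.1628, 0.0395]
eef_rot: [0.032, 0.706, -0.033, 0.706]
ft_force: [-0.4, 0.3, -0.5]
width: 0.0279
```

```bash
python3 - <<'E'
from h import *
st=read_state();print(st["ee_pos"]*1e3,st["width"],st["ft_force"],st["torque"])
E
```

```text
[478.37683854 162.80717482  39.48198283] 0.027929106246718263 [-0.44085331  0.30252634 -0.54209081] [ 0.0387526  -0.09344711 -0.01265928]
```

No contact yet; continuing down gently.

Request:
arm_command --pt "225 1 0 0 0 0 0" --pt "225 2 0 0 0 0 0" --pt "225 3 0 0 0 0 0" --pt "225 3 0 0 0 0 0"

```text
time: 13.95
ee_pos: [0.4783, 0.1628, 0.0363]
eef_rot: [0.032, 0.706, -0.033, 0.706]
ft_force: [-0.4, -0.6, -0.1]
width: 0.0273
```

```bash
python3 - <<'E'
from h import *
st=read_state();print(st["ee_pos"]*1e3,st["width"],st["ft_force"],st["torque"])
E
```

```text
[478.31025008 162.82794167  36.33953188] 0.027262996284722278 [-0.36080551 -0.57577989 -0.12647761] [-0.02208908 -0.06804779 -0.04169707]
```

Request:
arm_command --pt "225 1.5 0 0 0 0 0" --pt "225 3 0 0 0 0 0" --pt "225 4.5 0 0 0 0 0" --pt "225 6 0 0 0 0 0" --pt "225 6 0 0 0 0 0"

```text
time: 14.45
ee_pos: [0.4783, 0.1628, 0.0303]
eef_rot: [0.032, 0.706, -0.033, 0.706]
ft_force: [-0.1, 0.1, 0.3]
width: 0.0277
```

```bash
python3 - <<'E'
from h import *
np.set_printoptions(precision=2,suppress=True,linewidth=250)
s=look(14,(255,170,300,225),10);st=read_state();p=st["ee_pos"]*1000
print(p,st["width"],st["ft_force"],st["torque"],"front top",f1(p[0],p[1]-10.5,p[2]+17))
g=s.max(2)
for v in range(196,212): print(v,g[v,266:288])
E
```

```text
[478.35 162.86  30.41] 0.027765875532755786 [-0.31 -0.63  0.03] [-0.04 -0.09 -0.05] front top [277.14 201.25]
196 [190 181  22  20  27  27  82 212 211 193 115  90  89  84  83  78  29  23  23  65 216 217]
197 [190 148  68  20  26  25  75 213 212 188 115  90  89  83  83 106  29  25  22  68 215 217]
198 [192 185 117  21  26  29  74 211 212 194 126 101 100  98  95 121  30  27  20 115 216 218]
199 [192 194 164  22  29  27  45 210 211 203 152 139 138 135 134 139  28  25  18 116 216 217]
200 [192 202 213  24  25  26  59 211 199 206 153 142 140 139 153 142  30  24  21 115 216 217]
201 [194 212 216  24  24  26  86 215 207 215 176 147 147 146 172 159  32  27  20 119 217 218]
202 [191 217 216  69  23  28  54 166 124 105  95  92  91  89  96  94  27  25  21 118 217 218]
203 [168 218 216  69  21  32  49 138 133 104 111  92 109 123 113 106  27  26  18 119 217 217]
204 [195 216 217  70  24  27  50  71  73  67  67 120 137 137 101  68  30  26  15  82 216 217]
205 [216 216 216  69  26  30  50  57  57  55  58  93 106  95  78  57  32  27  21  77 216 216]
206 [215 215 216  37  22  30  47  53  54  53  51  82  90  89  78  52  28  26  20  35 216 216]
207 [217 216 177  35  36  32  36  52  53  52  53  79  88  89  77  52  38  35  36  26 216 216]
208 [215 215 171  38  34  31  39  49  66  63  64  79  91  91  79  51  36  38  36  26 216 216]
209 [216 216  92  34  35  32  32  36  36  36  38  41  42  43  41  35  35  37  38  66 216 216]
210 [215 215  70  24  22  26  24  25  26  23  23  24  22  21  19  23  23  26  19  68 216 215]
211 [215 214 114  24  23  19  24  23  22  20  23  20  20  22  22  20  23  23  22 115 216 215]
```

View pics/v14.png

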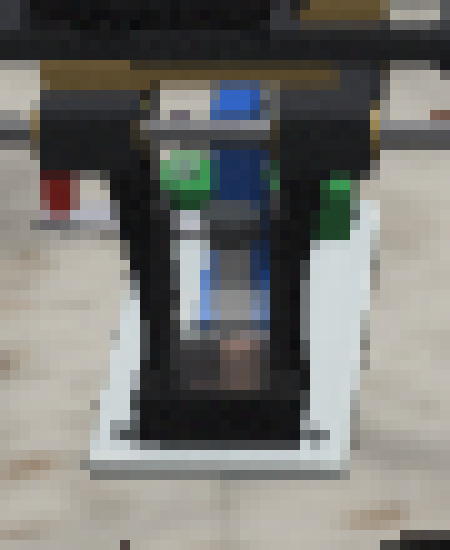

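Request:
arm_command --pt "225 1 0 0 0 0 0" --pt "225 1 0 0 0 0 0" --pt "190 1 0 0 0 0 0" --pt "150 1 0 0 0 0 0" --pt "110 1 0 0 0 0 0" --pt "110 1 0 0 0 0 0" --pt "110 -10 0 0 0 0 0" --pt "110 -30 0 0 0 0 0" --pt "110 -65 0 0 0 0 0" --pt "110 -65 0 0 0 0 0"

```text
time: 15.5
ee_pos: [0.4807, 0.1642, 0.1]
eef_rot: [0.033, 0.704, -0.032, 0.709]
ft_force: [0.9, 0.1, 0.5]
width: 0.0495
```

```bash
python3 - <<'E'
from h import *
np.set_printoptions(precision=2,suppress=True,linewidth=250)
s=look(15,(245,165,305,225),10);st=read_state();p=st["ee_pos"]*1000
print(p,st["width"],st["ft_force"])
g=s.max(2)
for v in range(194,212): print(v,g[v,266:288])
print(f1(477.7,162.3-10.5,46),f1(477.7,162.3-10.5,26),f1(477.7,162.3+10.5,46))
h=cv2.cvtColor(s,cv2.COLOR_BGR2HSV).astype(int)
m=((h[...,0]<12)|(h[...,0]>168))&(h[...,1]>120)&(h[...,2]>90);m[:, :250]=0;m[:,275:]=0;m[:175]=0;m[200:]=0
q=np.argwhere(m);print("red",q.mean(0),q.min(0),q.max(0))
for y in(213,216,219,222): print(y,f1(430.5,y,76),f1(430.5,y,54))
plan([430.5,216,100],-60)
E
```

```text
[479.92 163.45  98.07] 0.04905289011107332 [-1.    0.24  0.5 ]
194 [174 173 155 210 207 208 204 204 202 162  51  42  42  51  58  77 197 197 200 201 205 206]
195 [186 184 188 213 214 213 212 209 209 185 114  85  85  80  81  78 200 206 165 212 214 215]
196 [188 186 213 213 214 213 212 210 210 191 112  87  87  82  83  78 198 195 207 212 214 216]
197 [188 146 213 214 214 212 210 212 210 186 113  89  87  82  83 104 200 178 210 213 214 216]
198 [190 183 215 215 214 213 212 210 210 191 112  89  88  82  82 106 206 161 211 213 214 216]
199 [190 191 214 214 214 213 201 213 209 201 149 136 136 134 132 177 185 139 211 213 215 215]
200 [191 199 214 215 215 212 202 209 196 203 152 139 139 137 151 187 169 133 212 214 215 215]
201 [191 210 215 216 214 213 207 209 199 207 169 141 139 136 167 200 181 159 213 214 214 216]
202 [189 215 215 215 213 212 178 167 131 112 103 100 100  99 107 116 101 161 212 213 215 216]
203 [166 216 215 214 175 172 152 137 132 104 112  92  91 106 113 105 120 167 213 214 215 216]
204 [192 215 214 103  68  67  71  72  71  66  66  87 136 141 100  67  58  67  81 104 215 216]
205
[... 303 characters left out ...]
  29  40  50  51  52  52  79  89  90  77  49  37  37  37  25 214 214]
209 [215 214  93  33  32  34  31  33  35  34  34  39  43  41  41  34  31  36  35  66 215 214]
210 [213 214  71  21  19  21  24  24  24  23  21  21  24  23  21  25  23  26  21  67 214 214]
211 [213 212 112  23  23  17  17  22  20  21  20  21  20  21  21  22  18  22  21 115 214 214]
[276.93 201.78] [277.14 207.95] [276.84 198.53]
red [186.5  260.09] [183 259] [190 261]
213 [260.39 183.91] [260.74 190.63]
216 [260.41 183.48] [260.75 190.2 ]
219 [260.43 183.06] [260.77 189.77]
222 [260.45 182.64] [260.79 189.34]
t 15.55 at [479.9 163.4  98.1] zaxis yaw -5.28 xaxis [ 0.  0. -1.]
shift [ -2.1  47.8 -54. ] rot [ 0.96  0.   -0.  ]
```

View pics/v15.png

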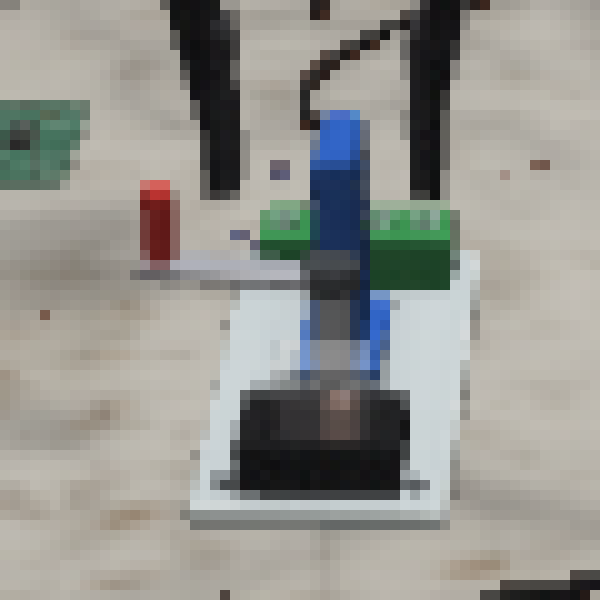

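Request:
arm_command --pt "150 0 0 0 0 0 0" --pt "165 0 0 0 0 0 0" --pt "165 0 0 0 0 0 0"

```text
time: 15.85
ee_pos: [0.4779, 0.1627, 0.0948]
eef_rot: [0.032, 0.707, -0.033, 0.706]
ft_force: [-0.0, 0.4, -0.1]
width: 0.0347
```

```bash
python3 - <<'E'
from h import *
plan([430,217,100],-60)
E
```

```text
t 15.85 at [477.9 162.7  94.8] zaxis yaw -5.26 xaxis [-1.4e-03 -2.0e-04 -1.0e+00]
shift [ -5.2  49.7 -52.7] rot [ 0.9553 -0.0011  0.001 ]
```

Request:
arm_command --pt "165 -5 7 -8 0.14 0 0" --pt "165 -5 14 -15 0.28 0 0" --pt "165 -5 21 -23 0.42 0 0" --pt "165 -5 28 -30 0.56 0 0" --pt "165 -5 35 -38 0.7 0 0" --pt "165 -5 43 -46 0.84 0 0" --pt "165 -5 50 -53 0.955 0 0" --pt "165 -5 50 -53 0.955 0 0" --pt "165 -5 50 -53 0.955 0 0"

```text
time: 16.75
ee_pos: [0.4302, 0.2173, 0.1002]
eef_rot: [0.352, 0.613, -0.352, 0.613]
ft_force: [0.4, -0.3, -0.6]
width: 0.0308
```

```bash
python3 - <<'E'
from h import *
s=look(16,(230,150,310,225),8);print(read_state()["width"],read_state()["joint_positions"].round(2))
plan([430,217,60],-60)
E
```

```text
0.030934759579516607 [ 0.18  0.22 -0.8   1.94  0.18  1.06 -1.74]
t 16.8 at [430.4 217.1 100.3] zaxis yaw -59.81 xaxis [-4.e-04 -3.e-04 -1.e+00]
shift [40.3 -0.4 -0.1] rot [0.0033 0.0001 0.0005]
```

View pics/v16.png

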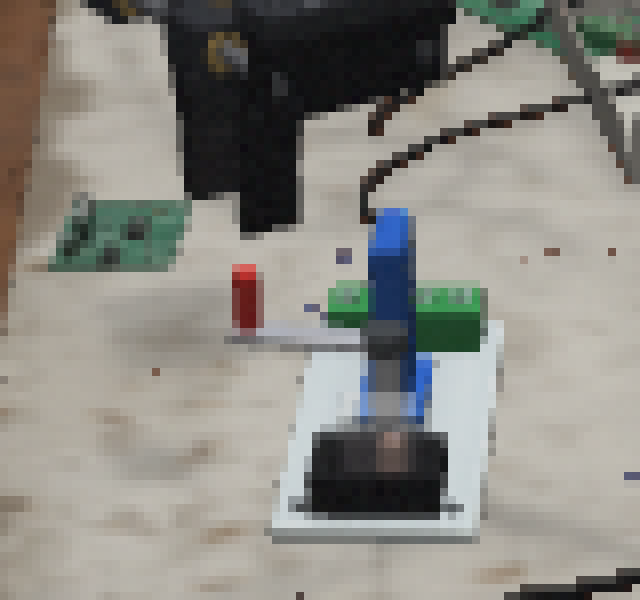

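Request:
arm_command --pt "165 10 0 0 0 0 0" --pt "165 20 0 0 0 0 0" --pt "165 30 0 0 0 0 0" --pt "165 40 0 0 0 0 0" --pt "165 40 0 0 0 0 0"

```text
time: 17.3
ee_pos: [0.4292, 0.217, 0.0588]
eef_rot: [0.353, 0.613, -0.354, 0.612]
ft_force: [0.1, -0.5, -0.1]
width: 0.0305
```

```bash
python3 - <<'E'
from h import *
s=look(17,(230,150,310,225),8);st=read_state();print(st["width"],st["ft_force"])
plan([430,217,60],-60)
E
```

```text
0.03093847498353545 [-0.09066215  0.19764214  0.54518974]
t 17.35 at [429.6 217.4  59.6] zaxis yaw -59.96 xaxis [-1.8e-03 -4.0e-04 -1.0e+00]
shift [-0.4  0.2  0.5] rot [ 0.0007 -0.0006  0.0017]
```

View pics/v17.png

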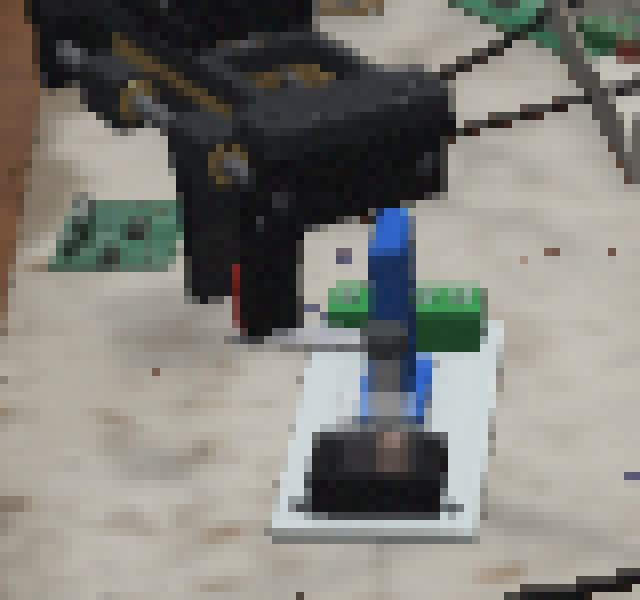

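```bash
python3 - <<'E'
from h import *
np.set_printoptions(precision=1,suppress=True)
st=read_state();R0=R.from_quat(st["eef_rot"]);p0=st["ee_pos"]*1e3
H=np.array([481.5,204.1]);a=np.deg2rad(84.78)
for q in np.r_[1.73:0:-0.1,0.03,0]:
    an=a+np.pi-q;d=np.array([-np.sin(an),np.cos(an)]) # closing dir (ccw)
    P=H+52*np.array([np.cos(an),np.sin(an)])+d*3
    print(round(q,2),P,R0.inv().apply(np.r_[P,60]-p0))
E
```

```text
1.73 [430.4 214.1] [-0.4 -1.   3.2]
1.63 [429.6 208.9] [-0.4 -4.2  7.3]
1.53 [429.4 203.7] [-0.4 -7.  11.7]
1.43 [429.7 198.5] [-0.4 -9.3 16.4]
1.33 [430.5 193.4] [ -0.4 -11.2  21.2]
1.23 [431.9 188.3] [ -0.4 -12.6  26.3]
1.13 [433.7 183.5] [ -0.4 -13.5  31.4]
1.03 [436.  178.8] [ -0.4 -13.8  36.6]
0.93 [438.7 174.4] [ -0.4 -13.6  41.8]
0.83 [441.9 170.3] [ -0.4 -12.9  47. ]
0.73 [445.5 166.5] [ -0.4 -11.7  52. ]
0.63 [449.4 163.1] [ -0.4 -10.   56.9]
0.53 [453.7 160.1] [-0.4 -7.8 61.7]
0.43 [458.2 157.5] [-0.4 -5.2 66.1]
0.33 [463.  155.4] [-0.4 -2.1 70.3]
0.23 [467.9 153.8] [-0.4  1.4 74.2]
0.13 [473.  152.7] [-0.4  5.2 77.7]
0.03 [478.2 152.1] [-0.4  9.4 80.8]
0.03 [478.2 152.1] [-0.4  9.4 80.8]
0.0 [479.8 152. ] [-0.4 10.7 81.7]
```

Request:
arm_command --newtons 10 --pt "185 0 0 0 0 0 0" --pt "200 0 0 0 0 0 0" --pt "200 0 0 0 0 0 0"

```text
time: 17.65
ee_pos: [0.4305, 0.2176, 0.0609]
eef_rot: [0.354, 0.612, -0.353, 0.613]
ft_force: [-0.1, -0.1, 0.6]
width: 0.02
```

Request:
arm_command --pt "200 0 -1 3 0 0 0" --pt "200 0 -4 7 0 0 0" --pt "200 0 -7 12 0 0 0" --pt "200 0 -9.3 16.5 0 0 0" --pt "200 0 -11 21 0 0 0" --pt "200 0 -12.5 26 0 0 0" --pt "200 0 -13.5 31.5 0 0 0" --pt "200 0 -13.8 36.5 0 0 0" --pt "200 0 -13.6 42 0 0 0" --pt "200 0 -13.6 42 0 0 0"

```text
time: 18.65
ee_pos: [0.4402, 0.1735, 0.0606]
eef_rot: [0.354, 0.612, -0.354, 0.612]
ft_force: [0.3, -1.3, 0.3]
width: 0.0187
```

```bash
python3 - <<'E'
from h import *
s=look(18,(230,150,310,225),8);st=read_state();print(st["width"],st["ft_force"])
plan([438.7,174.4,60],-60)
E
```

```text
0.018831012497319916 [-0.07737357 -0.12835055  0.12933598]
t 18.7 at [440.  173.9  60.6] zaxis yaw -60.04 xaxis [ 5.e-04 -0.e+00 -1.e+00]
shift [ 0.6 -0.9 -1. ] rot [-0.0007  0.0003 -0.0004]
```

View pics/v18.png

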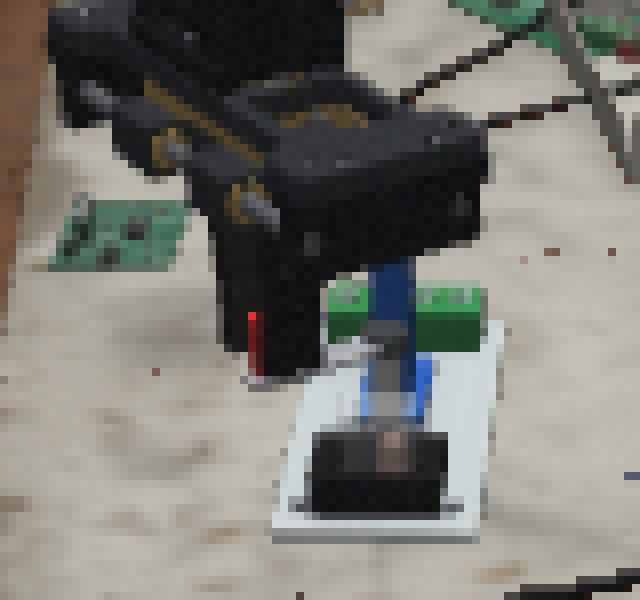

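Request:
arm_command --pt "200 0 0.7 5 0 0 0" --pt "200 0 1.9 10 0 0 0" --pt "200 0 3.6 15 0 0 0" --pt "200 0 5.8 20 0 0 0" --pt "200 0 8.4 25 0 0 0" --pt "200 0 11 29.5 0 0 0" --pt "200 0 14 34 0 0 0" --pt "200 0 17 38 0 0 0" --pt "200 0 19 40 0 0 0" --pt "200 0 19 40 0 0 0"

```text
time: 19.7
ee_pos: [0.4764, 0.1492, 0.0605]
eef_rot: [0.354, 0.612, -0.354, 0.612]
ft_force: [0.1, 0.5, -0.2]
width: 0.0186
```

```bash
python3 - <<'E'
from h import *
s=look(19,(230,150,310,225),8);st=read_state();print(st["width"],st["ft_force"])
plan([478.7,152,60],-60)
E
```

```text
0.01858657974512013 [-0.04651961 -0.54103678  0.30313359]
t 19.75 at [476.1 149.2  60.5] zaxis yaw -59.99 xaxis [ 2.e-04 -1.e-04 -1.e+00]
shift [ 0.5  3.6 -1.2] rot [ 0.0001  0.0002 -0.0001]
```

View pics/v19.png

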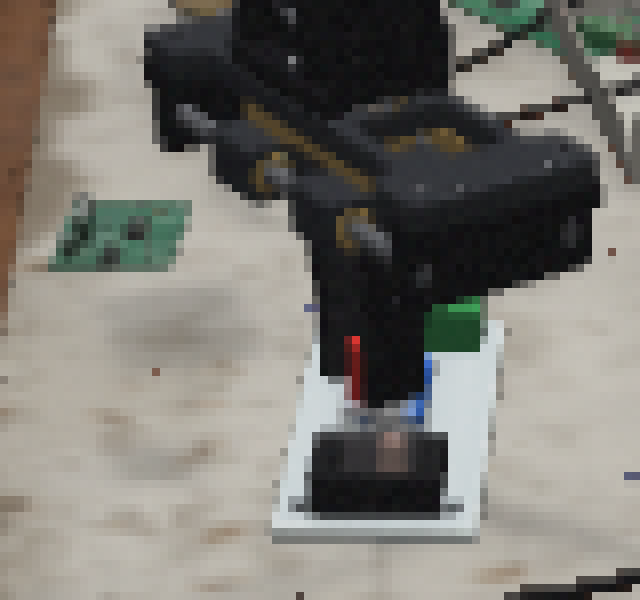

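```bash
python3 - <<'E'
from h import *
np.set_printoptions(precision=2,suppress=True)
s=cv2.imread("pics/side19.png");h=cv2.cvtColor(s,cv2.COLOR_BGR2HSV).astype(int)
m=((h[...,0]<12)|(h[...,0]>168))&(h[...,1]>110)&(h[...,2]>80);m[:,:265]=0;m[:,282:]=0;m[:185]=0;m[204:]=0
q=np.argwhere(m);print(q.mean(0),q.min(0),q.max(0))
print(s.max(2)[190:203,268:284]);print(m[190:203,268:284].astype(int))
for qq in(0,.1,.2,.3):
    an=np.deg2rad(84.78)+np.pi-qq;P=[481.5+52*np.cos(an),204.1+52*np.sin(an)];print(qq,P,f1(*P,76),f1(*P,54))
E
```

```text
[195.11 273.89] [192 273] [199 274]
[[183 140  19  24  28  27  27  23  21  17  21  20  20  17  20  55]
 [185 148  21  24  27  27  26  25  21  19  18  20  21  21  23  66]
 [183 160  22  26  26  99 217  23  21  21  16  21  17  22  19  65]
 [176 210  26  25  28  77 154  25  19  19  19  18  19  20  21  67]
 [158 216  22  27  26  59 105  40  23  24  21  18  18  18  17 198]
 [188 215  23  26  25  58 101  39  20  19  19  16  18  20  18 198]
 [214 214  20  27  25  58 100  39  20  18  20  17  17  22  15 158]
 [214 215 207 116 115 141 101  39  18  17  18  21  17  17  17 141]
 [216 216 215 209 207 145 100  43  19  22  21  15  23  20  17 131]
 [218 215 215 214 203 137  99  43  19  17  17  19  20  65  93 141]
 [216 216 216 214 196 183 150  77  22  21  77  75 132 181 176 138]
 [215 216 215 214 174 118 110 108  92 105 136 132 167 204 165 163]
 [216 216 216 214 178 133 118  88  85  98 101 100 107 115 101 162]]
[[0 0 0 0 0 0 0 0 0 0 0 0 0 0 0 0]
 [0 0 0 0 0 0 0 0 0 0 0 0 0 0 0 0]
 [0 0 0 0 0 1 1 0 0 0 0 0 0 0 0 0]
 [0 0 0 0 0 0 1 0 0 0 0 0 0 0 0 0]
 [0 0 0 0 0 0 1 0 0 0 0 0 0 0 0 0]
 [0 0 0 0 0 0 1 0 0 0 0 0 0 0 0 0]
 [0 0 0 0 0 0 1 0 0 0 0 0 0 0 0 0]
 [0 0 0 0 0 0 1 0 0 0 0 0 0 0 0 0]
 [0 0 0 0 0 0 1 0 0 0 0 0 0 0 0 0]
 [0 0 0 0 0 0 1 0 0 0 0 0 0 0 0 0]
 [0 0 0 0 0 0 0 0 0 0 0 0 0 0 0 0]
 [0 0 0 0 0 0 0 0 0 0 0 0 0 0 0 0]
 [0 0 0 0 0 0 0 0 0 0 0 0 0 0 0 0]]
0 [np.float64(476.7690293970144), np.float64(152.31565953733033)] [276.28 192.31] [276.52 199.22]
0.1 [np.float64(471.6228569070305), np.float64(153.04667450282003)] [274.47 192.25] [274.72 199.17]
0.2 [np.float64(466.57537356588216), np.float64(154.28779742069187)] [272.69 192.12] [272.96 199.03]
0.3 [np.float64(461.677012158638), np.float64(156.02662740101113)] [270.98 191.92] [271.25 198.82]
```

Request:
arm_command --pt "200 0 2 1.6 0 0 0" --pt "200 0 4 3.2 0 0 0" --pt "200 0 4.5 4 0 0 0" --pt "200 0 4.5 4 0 0 0"

```text
time: 20.15
ee_pos: [0.4818, 0.1482, 0.0605]
eef_rot: [0.353, 0.612, -0.353, 0.612]
ft_force: [-0.9, 0.9, 0.9]
width: 0.0185
```

```bash
python3 - <<'E'
from h import *
np.set_printoptions(precision=2,suppress=True)
s=look(20,(230,150,310,225),8);st=read_state();print(st["ee_pos"],st["width"],st["ft_force"],st["torque"])
print(s.max(2)[190:203,268:284]);print(s[190:203,268:284,2].astype(int)-s[190:203,268:284,1])
E
```

```text
[0.48 0.15 0.06] 0.01879167423742924 [-0.42  1.87  1.21] [ 0.29  0.29 -0.05]
[[183 181 211  56  23  27  30  31  25  24  18  16  22  21  19  22]
 [186 191 214  56  21  29  29  27  27  22  20  22  19  21  19  18]
 [183 214 214  60  20  24  29 119 218  24  20  21  23  17  17  19]
 [139 214 214  92  21  25  30 131 181  22  20  20  20  19  22  22]
 [173 215 214 160  21  26  27 101 112  22  18  22  20  15  20  22]
 [186 217 215 167  19  28  27  79 101  23  16  20  19  21  20  22]
 [194 215 215 211  21  26  25  76 100  23  18  16  21  18  19  22]
 [209 215 215 214 203 115 115  78  99  40  22  21  19  18  20  21]
 [214 215 216 215 213 206 207 112 100  37  20  17  18  18  19  19]
 [217 215 216 214 213 210 166 115 100  38  21  20  20  22  22  55]
 [215 215 215 215 213 212 192 152 115  74  21  21  75 104 191 144]
 [216 217 216 214 202 215 153 128 119 120  93 119 148 199 176 159]
 [216 216 215 214 201 172 147  93  95  90  89  99 107 116 102 179]]
[[  5   0 -11 -27  -2   1  -2  -1  -1   0   0  -2  -1   0   0   1]
 [  6  -4  -9 -28  -1   0  -1   1   1   0  -1   1  -2  -1   0  -2]
 [  4  -6  -9 -32   1   0   0  84 163   1  -2  -1  -2   0   3   2]
 [  6  -9  -9 -24   1   0   2  97 133   1  -2  -2   1   1   2   3]
 [  2  -8  -8  -7   0   1  -1  74  81   2  -3   4   0   1   2   2]
 [ -1  -9 -10  -7  -1   0  -1  54  75   3  -1   0  -1  -2  -2   1]
 [ -3  -9  -9  -9   2   1   0  51  71  -1   2   1  -2   0  -1   0]
 [ -6  -8  -9  -9 -10  -5  -4  51  72  15   1   0   1  -3   0  -1]
 [ -9  -8  -9  -9  -8  -9  -9  51  71  19   2   1  -3  -3  -1   1]
 [ -8  -8  -8  -9  -9  -6  -3  51  71  20   0  -1   0   1   0 -11]
 [ -9  -8  -9  -9 -11  -6  -4  15  54  15   0   1  -2 -15 -37 -27]
 [ -8  -8  -9  -9  -9  -5  -3   0   4   0   0  -1  -7 -30 -38 -19]
 [ -8  -7  -8  -9  -8  -4  -6  -8  -3   0   0   0  -1 -16 -18 -11]]
```

View pics/v20.png

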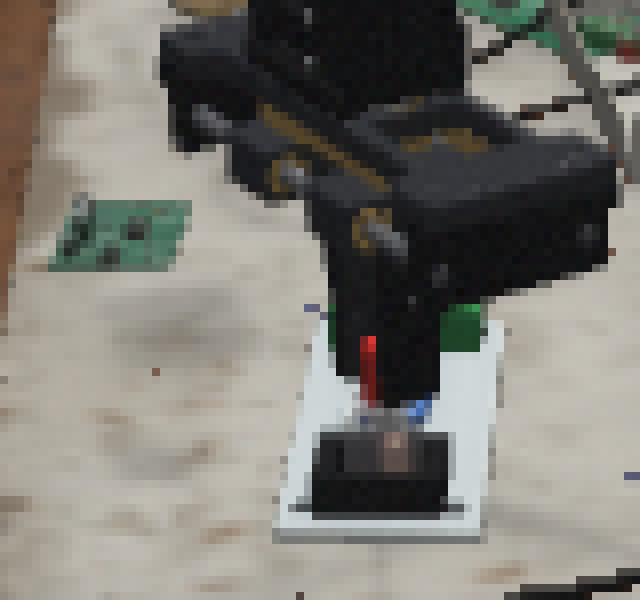

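Request:
arm_command --pt "200 0 0.5 0.8 0 0 0" --pt "200 0 1 1.5 0 0 0" --pt "200 0 1 1.5 0 0 0"

```text
time: 20.5
ee_pos: [0.4835, 0.1472, 0.0605]
eef_rot: [0.354, 0.612, -0.353, 0.612]
ft_force: [-1.1, 1.7, 0.3]
width: 0.0187
```

```bash
python3 - <<'E'
from h import *
np.set_printoptions(precision=2,suppress=True,linewidth=220)
s=look(21,(230,150,310,225),8);st=read_state();print(st["ee_pos"],st["width"],st["ft_force"],st["torque"])
print(s[190:203,268:284,2].astype(int)-s[190:203,268:284,1])
for n in(15,19,20,21): print(n,cv2.imread(f"pics/side{n}.png").max(2)[211,260:294])
E
```

```text
[0.48 0.15 0.06] 0.01892149283554236 [-0.82  1.51 -0.37] [0.37 0.29 0.01]
[[  5   0  -7 -41 -10  -1  -1   1  -2  -3  -2  -1   3  -2   2  -1]
 [  5  -3  -8 -39  -9  -2   2  -1   1   0   1   1   0   2  -1   0]
 [  5  -6  -8 -40 -10   2  -1   2  84  84  -3   1   1  -1  -1   4]
 [  5  -8  -9 -38 -19  -1  -3  11 106 111   3  -1  -3  -2   1   0]
 [  3 -10  -9  -9  -5   1  -2  13  76  63  -2   2   1   1  -1  -1]
 [  1  -9  -9  -9  -6   0   0  14  73  55   1   0   3  -1   1  -1]
 [ -3  -8  -9 -10  -5   3  -2  11  71  55   0   0  -2   0   0   2]
 [ -4  -9  -9  -9 -10  -9  -3   9  71  53   1   1   3  -2   4  -1]
 [ -4  -9  -9  -9  -8  -9  -9  -7  69  57   0   1   2   0   0  -1]
 [ -9  -9  -8  -8  -9  -9  -5  -2  70  55   1   2   1  -1  -2  -2]
 [-10  -9  -9  -9  -9  -9  -6  -2  35  54   2   1   1 -14 -14 -43]
 [ -8  -8  -9 -10 -10  -8  -5   0   3   3   0   0   0 -30 -30 -28]
 [ -8  -8  -8  -9 -10  -6  -6  -8  -6   0   1   1   0 -14 -17 -21]]
15 [183 181 178 177 176 214 213 212 112  23  23  17  17  22  20  21  20  21  20  21  21  22  18  22  21 115 214 214 212 213 141 178 180 183]
19 [185 182 180 178 175 215 215 214 118  23  23  19  18  19  21  24  23  22  24  17  18  20  21  19  22 115 216 215 214 214 134 178 181 185]
20 [186 182 180 179 181 214 215 214 166  23  20  22  23  20  24  18  23  24  21  24  23  20  22  24  22  24 216 216 214 217 201 178 182 184]
21 [186 181 180 178 180 178 215 215 214 118  22  21  19  25  19  23  20  24  21  22  22  20  21  18  24  23 115 216 214 214 214 145 181 185]
```

Request:
arm_command --pt "200 0 -1 -2 0 0 0" --pt "195 0 -2 -4 0 0 0" --pt "195 -10 -2 -4 0 0 0" --pt "195 -30 -2 -4 0 0 0" --pt "195 -60 -2 -4 0 0 0" --pt "195 -90 -2 -4 0 0 0" --pt "195 -90 -2 -4 0 0 0"

```text
time: 21.25
ee_pos: [0.4819, 0.1506, 0.1551]
eef_rot: [0.355, 0.61, -0.352, 0.614]
ft_force: [-0.1, 0.7, -0.3]
width: 0.0206
```

```bash
python3 - <<'E'
from h import *
np.set_printoptions(precision=2,suppress=True,linewidth=220)
s=look(22,(240,160,310,225),9);st=read_state();print(st["ee_pos"],st["width"],st["ft_force"],st["torque"])
E
```

```text
[0.48 0.15 0.15] 0.020390123244113684 [-0.25 -0.62 -0.62] [-0.   -0.06 -0.04]
```

View pics/v22.png

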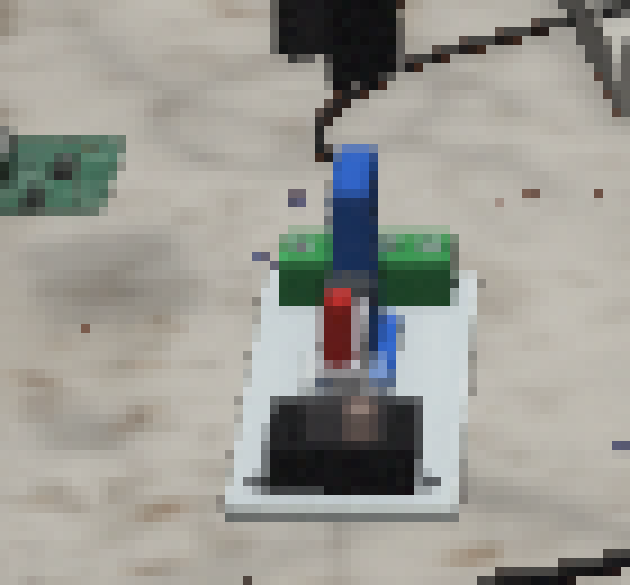

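```bash
python3 - <<'E'
from h import *
np.set_printoptions(precision=2,suppress=True,linewidth=250)
s=cv2.imread("pics/side22.png");d=s[...,0].astype(float)-s[...,2]
# plate left/right edges per row (B-R threshold -1)
L=[];Q=[]
for v in range(200,216):
    r=d[v,255:302];idx=np.where(r>-1)[0];
    i=idx[0];l=255+i-(r[i]+1)/(r[i]-r[i-1]) ;j=idx[-1];q=255+j+(r[j]+1)/(r[j]-r[j+1])
    L.append(ray("side",(l,v),.01)[:2]*1e3);Q.append(ray("side",(q,v),.01)[:2]*1e3)
for nm,A in(("L",L),("R",Q)):
    A=np.array(A);p=np.polyfit(A[:,1],A[:,0],1);res=A[:,0]-np.polyval(p,A[:,1]);k=abs(res)<1.5;p=np.polyfit(A[k,1],A[k,0],1)
    print(nm,"yaw",90-np.rad2deg(np.arctan(p[0])),"x@y=160",np.polyval(p,160),"x@240",np.polyval(p,240),k.sum(),res.round(1))
g=s.max(2)
for v in range(190,218): print(v,g[v,264:294])
t=camera("top")[:,:,::-1];cv2.imwrite("pics/top22.png",t);cv2.imwrite("pics/tv22.png",cv2.resize(t[180:240,190:270],None,fx=8,fy=8,interpolation=cv2.INTER_CUBIC))
E
```

```text
L yaw 85.68041866627777 x@y=160 442.26009973563987 x@240 448.3028259320697 16 [ 0.5 -0.1 -0.2 -0.4 -0.4  0.1  0.3  0.1  0.  -0.2 -0.   0.5  0.2  0.3 -0.4 -0.3]
R yaw 85.66098155047541 x@y=160 517.0266079079331 x@240 523.0966289789172 16 [-0.5 -0.  -0.1  0.1  0.3  0.2  0.5 -0.  -0.2  0.1 -0.3  0.1 -0.1 -0.2  0.1  0. ]
190 [180 177 176 174 182 179 215  73  69  69  69  69  71  82  79  82  80  68  55  69  70  70  70  69  69  68 123 198 203 177]
191 [182 182 181 178 183 188 213  70  65  67  67  57  79  81  79  80  79  69  61  67  65  66  68  66  67  66  70 212 216 139]
192 [176 174 174 176 182 213 213  69  66  66  65  58 137 181 181  67  64  51  59  65  66  66  66  67  66  66 165 213 217 170]
193 [175 170 172 174 138 209 212  70  68  67  67  56 149 185 169 113 153  48  59  67  66  66  67  68  67  66 171 213 210 169]
194 [181 178 177 177 171 212 211 204 203 203 201 157 104 112 105 151 180  66 137 198 201 202 204 207 208 209 210 214 214 170]
195 [187 188 185 183 165 215 213 214 212 210 210 166  99  99  95 152 151  77 138 205 167 213 213 214 216 216 214 213 191 179]
196 [189 190 187 185 190 
[... 2046 characters left out ...]
4  23  21  21  21  22  23  18  22  18 117 185 214 213 209 146 171 178]
213 [176 185 213 120  95  56  22  23  20  19  22  22  23  23  21  20  19  18  19  21  25  22 132  93  98 213 215 137 158 164]
214 [183 210 212 206 164 112  65  66  67  66  65  66  20  22  20  27  22  23  22  23  21  19 164 166 206 214 208 131 153 159]
215 [138 207 212 212 210 204 205 206 205 204 202 205 206 205 203 207 208 205 207 206 208 208 212 213 214 214 204 125 156 155]
216 [147 159 170 171 171 180 181 182 182 183 181 185 181 182 183 190 186 186 186 187 188 188 190 190 189 192 170 167 167 162]
217 [181 104 108 108 109 111 112 111 112 110 114 112 111 111 114 115 114 113 114 115 116 116 116 116 116 119 119 178 175 173]
```

View pics/tv22.png

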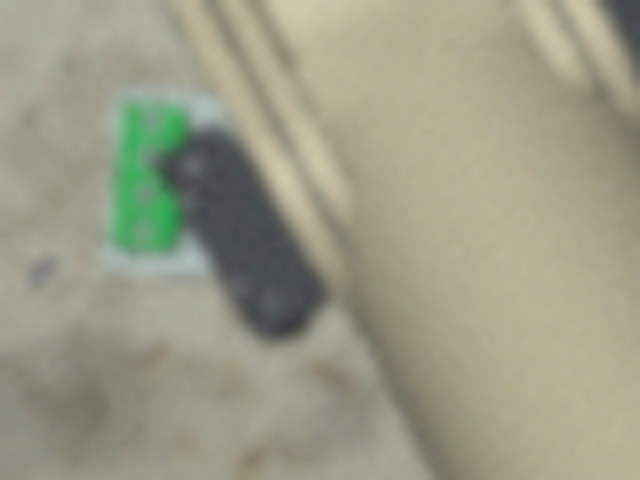

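```bash
python3 - <<'E'
from h import *
plan([486,240,130],-4.33)
print(f1(479,152,65))
E
```

```text
t 21.35 at [480.2 149.6 151.5] zaxis yaw -60.0 xaxis [ 2.1e-03 -3.0e-04 -1.0e+00]
shift [ 21.5  50.2 -75.4] rot [-9.717e-01  2.000e-03 -9.000e-04]
[277.17958031 195.80100212]
```

Request:
arm_command --pt "80 0 7 -11 -0.14 0 0" --pt "80 0 14 -22 -0.28 0 0" --pt "80 0 21 -33 -0.42 0 0" --pt "80 5 28 -43 -0.56 0 0" --pt "80 10 36 -54 -0.7 0 0" --pt "80 15 43 -65 -0.84 0 0" --pt "80 21 50 -75 -0.97 0 0" --pt "80 21 50 -75 -0.97 0 0" --pt "80 21 50 -75 -0.97 0 0"

```text
time: 22.25
ee_pos: [0.485, 0.2392, 0.1289]
eef_rot: [0.028, 0.707, -0.029, 0.706]
ft_force: [0.2, -0.4, -0.4]
width: 0.0598
```

```bash
python3 - <<'E'
from h import *
s=look(23,(240,140,310,225),8);st=read_state();print(st["width"])
plan([486,240,43],-4.33)
E
```

```text
0.059608200984764985
t 22.3 at [485.4 238.9 129.2] zaxis yaw -4.64 xaxis [-8.e-04 -6.e-04 -1.e+00]
shift [86.2  1.2  0.6] rot [-0.0053 -0.0007  0.0006]
```

View pics/v23.png

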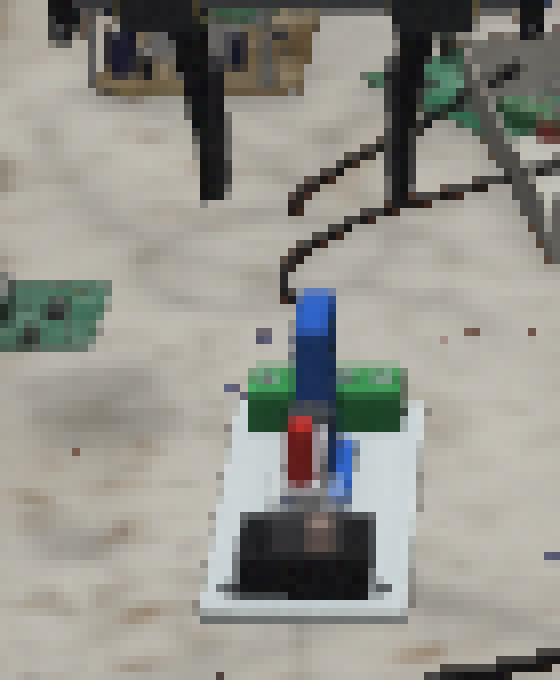

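Request:
arm_command --pt "80 20 1 0.5 -0.005 0 0" --pt "80 45 1 0.5 -0.005 0 0" --pt "80 65 1 0.5 -0.005 0 0" --pt "80 80 1 0.5 -0.005 0 0" --pt "80 86 1 0.5 -0.005 0 0" --pt "80 86 1 0.5 -0.005 0 0"

```text
time: 22.9
ee_pos: [0.4859, 0.2402, 0.0432]
eef_rot: [0.026, 0.707, -0.026, 0.706]
ft_force: [0.6, -0.4, 1.3]
width: 0.0597
```

```bash
python3 - <<'E'
from h import *
s=look(24,(240,140,310,225),8);st=read_state();print(st["width"],st["ft_force"])
plan([486,240,43],-4.33)
E
```

```text
0.059981754429006474 [ 0.69037431 -0.23375544  0.04569489]
t 22.95 at [486.3 240.6  44. ] zaxis yaw -4.17 xaxis [ 3.e-04  1.e-04 -1.e+00]
shift [ 1.  -0.6 -0.3] rot [ 0.0028  0.0003 -0.0001]
```

View pics/v24.png

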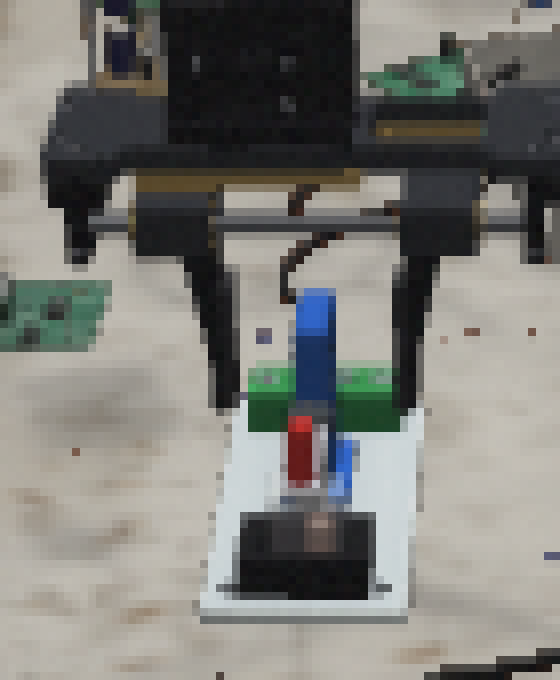

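Request:
arm_command --newtons 55 --pt "140 0 0 0 0 0 0" --pt "180 0 0 0 0 0 0" --pt "205 0 0 0 0 0 0" --pt "225 0 0 0 0 0 0" --pt "255 0 0 0 0 0 0" --pt "255 0 0 0 0 0 0" --pt "255 0 0 0 0 0 0" --pt "255 0 0 0 0 0 0"

```text
time: 23.75
ee_pos: [0.4861, 0.2406, 0.0435]
eef_rot: [0.025, 0.707, -0.026, 0.707]
ft_force: [0.3, -0.0, 0.1]
width: 0.0134
```

```bash
python3 - <<'E'
from h import *
np.set_printoptions(precision=2,suppress=True,linewidth=220)
s=look(25,(240,140,310,225),8);st=read_state();print(st["width"],st["ft_force"],st["torque"])
plan([486,240,43],-4.33)
E
```

```text
0.013630503783630316 [-0.8   0.32  1.21] [-0.04 -0.1  -0.03]
t 23.8 at [486.1 240.6  43.5] zaxis yaw -4.13 xaxis [ 0. -0. -1.]
shift [ 0.5 -0.6 -0. ] rot [0. 0. 0.]
```

View pics/v25.png

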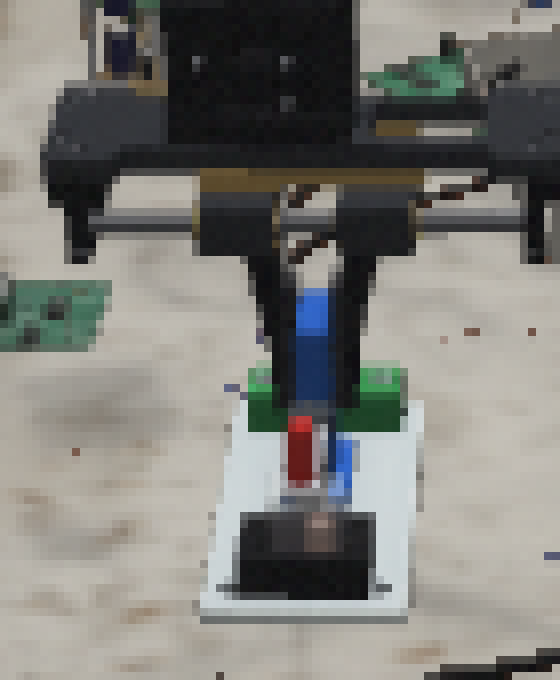

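Request:
arm_command --pt "255 -2 0 0 0 0 0" --pt "255 -5 0 0 0 0 0" --pt "255 -10 0 0 0 0 0" --pt "255 -16 0 0 0 0 0" --pt "255 -23 0 0 0 0 0" --pt "255 -30 0 0 0 0 0" --pt "255 -36 0 0 0 0 0" --pt "255 -40 0 0 0 0 0" --pt "255 -40 0 0 0 0 0"

```text
time: 24.7
ee_pos: [0.4864, 0.2407, 0.0842]
eef_rot: [0.026, 0.706, -0.025, 0.707]
ft_force: [0.1, -0.4, -6.6]
width: 0.0136
```

```bash
python3 - <<'E'
from h import *
np.set_printoptions(precision=2,suppress=True,linewidth=220)
s=look(26,(240,140,310,225),8);st=read_state();print(st["width"],st["ft_force"],st["torque"])
plan([486,240,193],-4.13)
E
```

```text
0.013760671762828492 [-0.62  0.12 -6.06] [-0.06 -0.16  0.  ]
t 24.75 at [486.2 240.6  83.7] zaxis yaw -4.13 xaxis [ 0. -0. -1.]
shift [-109.3   -0.6   -0.1] rot [ 0.  0. -0.]
```

View pics/v26.png

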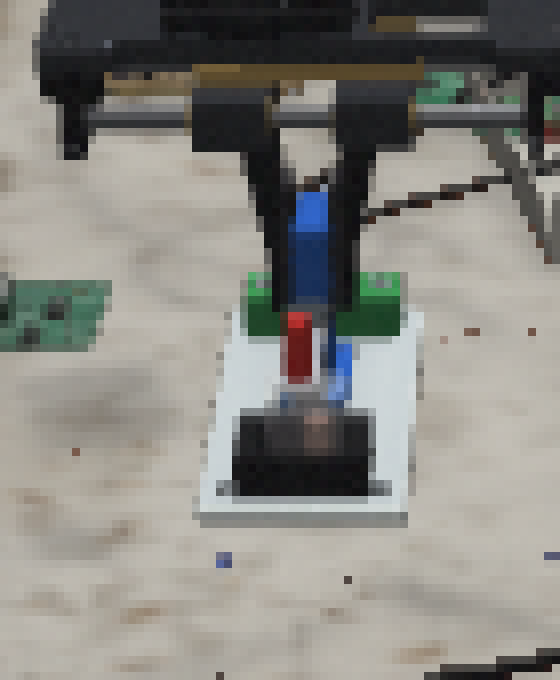

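Request:
arm_command --pt "255 -4 0 0 0 0 0" --pt "255 -12 0 0 0 0 0" --pt "255 -24 0 0 0 0 0" --pt "255 -38 0 0 0 0 0" --pt "255 -54 0 0 0 0 0" --pt "255 -70 0 0 0 0 0" --pt "255 -86 0 0 0 0 0" --pt "255 -98 0 0 0 0 0" --pt "255 -106 0 0 0 0 0" --pt "255 -110 0 0 0 0 0"

```text
time: 25.75
ee_pos: [0.4862, 0.2407, 0.1944]
eef_rot: [0.026, 0.706, -0.025, 0.707]
ft_force: [0.7, 0.4, -6.4]
width: 0.0133
```

Request:
arm_command --pt "255 0 0 0 0 0 0" --pt "255 0 0 0 0 0 0" --pt "255 0 0 0 0 0 0" --pt "255 0 0 0 0 0 0" --pt "255 0 0 0 0 0 0"

```text
time: 26.25
ee_pos: [0.4859, 0.2406, 0.1933]
eef_rot: [0.025, 0.707, -0.025, 0.707]
ft_force: [0.5, -0.2, -7.1]
width: 0.0134
```

```bash
python3 - <<'E'
from h import *
np.set_printoptions(precision=2,suppress=True,linewidth=220)
s=look(27,(230,70,320,190),6);st=read_state();print(st["time"],st["width"],st["ft_force"],st["torque"],st["joint_vel"])
plan([486,240,193],-4.13);p=st["ee_pos"]*1e3;dz=p[2]-43.5;print("lift",dz)
# level check: predicted corners of plate (z=10) under pure lift vs image
o=np.array([p[0],p[1]]);a=np.deg2rad(85.87);ex=np.array([np.cos(a),np.sin(a)]);ey=np.array([-ex[1],ex[0]])
for cx,cy in((-104,38),(-104,-38),(72,38),(72,-38)):
    q=o+cx*ex+cy*ey;print(cx,cy,(f1(q[0],q[1],10+dz)-[230,70]+.5)*6)
q=o-88*ex;print("pin top/bot expected q=0",(f1(*q,76+dz)-[230,70]+.5)*6,(f1(*q,54+dz)-[230,70]+.5)*6)
q=o-88.5*ex;print("relay front top",(f1(*q,46+dz)-[230,70]+.5)*6)
E
```

```text
26.3 0.013537060711189517 [-0.29 -0.07 -8.  ] [-0.01 -0.13  0.03] [ 0. -0. -0. -0. -0. -0.  0.]
t 26.3 at [486.  240.6 193.3] zaxis yaw -4.12 xaxis [-0. -0. -1.]
shift [ 0.3 -0.6  0.1] rot [ 0. -0.  0.]
lift 149.8174935840003
-104 38 [196.14 586.32]
-104 -38 [362.19 585.59]
72 38 [225.83 451.37]
72 -38 [375.   450.31]
pin top/bot expected q=0 [276.59 436.7 ] [278.14 482.63]
relay front top [278.63 499.56]
```

View pics/v27.png

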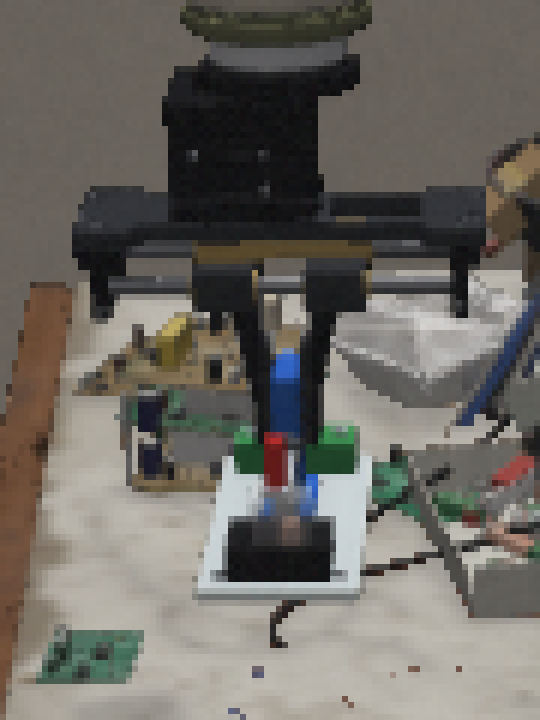

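```bash
python3 - <<'E'
from h import *
np.set_printoptions(precision=2,suppress=True,linewidth=250)
st=read_state();p=st["ee_pos"]*1e3;dz=p[2]-43.5;o=p[:2];a=np.deg2rad(85.87);ex=np.array([np.cos(a),np.sin(a)]);ey=np.array([-ex[1],ex[0]])
for nm,cx,hw,z in(("block front top",-97,24,26),("block front bot",-97,24,10),("block back top",-59,24,26),("plate front",-104,38,10),("pin base",-88,5,58),("pin mid",-88,5,66)):
    print(nm,[f1(*(o+cx*ex+s*hw*ey),z+dz) for s in(1,-1)])
s=cv2.imread("pics/side27.png");g=s.max(2);rg=s[...,2].astype(int)-s[...,1]
for v in(143,145,147,149): print(v,"pin R-G",rg[v,270:282],g[v,270:282])
for v in range(155,168,2): print(v,g[v,262:292])
E
```

```text
block front top [array([267.24, 160.8 ]), array([284.73, 160.71])]
block front bot [array([267.47, 166.21]), array([284.87, 166.13])]
block back top [array([268.28, 155.67]), array([285.36, 155.57])]
plate front [array([262.19, 167.22]), array([289.87, 167.1 ])]
pin base [array([273.98, 148.57]), array([277.64, 148.54])]
pin mid [array([273.88, 145.79]), array([277.55, 145.76])]
143 pin R-G [-80 -77 -39  -1 103 131 128  34  -4  -4   1   2] [140 140  78  21 140 177 174  83  80  79  43  29]
145 pin R-G [-37 -36 -38 -37  69  74  70  47  -2  -1  -9 -39] [ 66  65  66  65  98  98  96 106 142  88  57  66]
147 pin R-G [-37 -37 -37 -36  69  71  70  49  -2  -7 -19 -35] [ 66  64  66  66  96  98  96 109 181  77  75  66]
149 pin R-G [-10 -10  -9  -7  52  71  69  48  -1 -11 -20 -49] [201 201 201 153 111  98  96 107 179  81  74 189]
155 [171 170 173 186 215 213 214 211 211 182 157 127 135 109  91  88  86  95 134 132 158 211 212 213 214 215 214 214 214  78]
157 [180 179 177 205 213 214  85  43  42  43  62  60  59  60  72 118 122 108  64  56  45  42  43 121 214 215 214 214 216 130]
159 [187 185 170 214 213 172  37  34  31  29  52  51  50  52  65  90  86  88  65  49  37  36  36 121 214 213 212 214 200 171]
161 [185 179 211 212 212 126  28  29  28  32  29  30  28  30  31  37  35  35  34  27  28  30  29  68 213 212 211 215 176 186]
163 [184 180 213 212 212 117  18  22  20  22  25  22  23  18  22  21  26  19  21  21  18  20  23 116 214 211 212 213 164 187]
165 [175 190 212 148 102  56  19  23  23  20  20  22  23  18  25  23  23  18  22  23  24  20  22  99 104 151 213 207  54  32]
167 [169 213 211 206 206 204 203 203 203 203 201 203 204 201 201 203 208 205 204 205 206 206 206 211 212 209 213 205 147 176]
```

```bash
python3 - <<'E'
from bench import *
print(close_job())
E
```

```text
the job is handed in; nothing more can be done
None
```

The relay is seated in the pocket and released, the retaining arm is swung shut over it, and the arm is holding the carrier by its blue grip bar about 15 cm up. I handed it in at about 26.3 s of the 67 s allowed.

**First try failed:** the relay caught on the pocket's edge and tilted in the grip. I set it down on clear bench, gripped it again harder, and it then went in without resistance.

**Last checks:**
- **Lift:** the carrier is 149.8 mm above where it stood. Joint speeds are about zero, and the bar is held at 13.5 mm width with 55 N commanded.
- **Weight and level:** the wrist reads 6–8 N of load, which fits the carrier. Turning forces are small, and in the side picture the plate's front corners sit at the same height, so it looks level.
- **Relay:** after release its top edge was within about 0.5 mm of the seated height. In the last side picture it is still in the pocket, under the retaining arm.
- **Retaining arm:** it stopped turning and the push then slid the whole carrier, so I take it to be at its stop. In the pictures the pin sits about 1 mm (0.02 rad) short of the fully shut position. That is about what I can measure, and the offset was similar while I was still pushing.

**Less certain:**
- **Carrier shift:** closing the retaining arm slid the carrier about 3 mm along the bench and turned it about 1°.
- **Cameras:** the two views disagreed by about 3–4 mm on where the carrier was. I went with the side view, which matched the gripper's known position, and with contact force.
- **Other objects:** the arm didn't go near them on purpose, and the green board looked unmoved in later side pictures. I didn't check the heat sink or capacitor at the end.

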